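# Set up the craft desk: hang boards, empty the tall tub under the low shelf, lay the ruler

## Robot

A 6-joint arm with a two-finger parallel gripper is mounted at the origin on a cart in front of the work surface, level with it; the furniture and walls round the work are solid. World frame = base frame: x ahead of the robot, y to its left, z up, the work surface at z = 0. Lengths are in m, angles in degrees, forces in N, time in s.
With the tool pointing down it reaches from about 0.3 to 0.75 m from the base axis. Payload 8.5 kg.
Tool frame: the origin (TCP) lies at the very end of the fingers, on their centre line; the grasp point (between the pads) lies 19 mm behind it; z points along the fingers, y is the line along which they close (so a half turn about z gives the same grasp; the last joint's range is limited). The gripper opens to 85 mm and grips with 20 to 120 N. Pads are 22 mm wide; open, the fingers measure 114 mm over their backs; the gripper's body (76 mm by 85 mm) begins 54 mm behind the grasp point. The pads swing forward as they close: fully open they stand 13 mm farther back than shut.
Start: joints at [-87.622, 21.807, 74.336, -0, 83.858, -12.336], TCP at [0.14, -0.532, 0.21] pointing down, gripper open.
Joint ranges: [-178.18, 178.18], [-50.72, 133.34], [12.68, 142.11], [-81.47, 261.47], [9.98, 163.14], [-165.26, 165.26]. Speed limits (degrees/s): [136.94, 136.94, 180, 180, 180, 180].

## Interface

Orientations are given as a 3x3 rotation matrix whose columns are the frame's x, y, z axes.
In Python, from rig import env, imaging gives the robot as it stands. The module is installed in compiled form; this text tells all that it offers.
- The arm moves only by the tool arm_command, never from a script. Its arguments are lists of equal length, an entry for each row: "turn": the turn, a rotation vector about the tool's x, y, z in units of 5 degrees (1.0 is 5 degrees), a list of three; "xyz": the shift along the tool's x, y, z in units of 50 mm (1.0 is 50 mm), a list of three; "claw": the finger opening in mm, from 0 to 85.4. A call has 1 to 12 rows; each row shifts and turns the commanded pose from where the row before left it, along the tool's axes as they then stand; what a row does not reach is not made up. A row lasts 1/10 s, in which the tool goes at most 50 mm and 8.59 degrees, less where a joint would pass 70% of its speed; a pose out of reach is approached as far as the arm can. A call is refused whole if a number of a shift passes 1 or a number of a turn 1, either way. A call with a gripper value outside its range is refused whole. The fingers move at their own pace and stop on an object; "squeeze" is the grip in N (left out, the last holds). Time passes only in rows, so rows that do not move let the fingers close. It gives the time, the measured TCP pose, the force, the opening and the grip force at its end, in the units of the state.
- env.observe(): the state, without advancing time (a new reading comes with each control period).
- imaging.get_image(name): name is "scene" or "top"; returns (picture, depth): 420x560x3 uint8, blue, green, red; 420x560 float32, m along the optical axis (not along the pixel's ray), 0 where there is no reading.
- imaging.camera_info(name): a dict with "camera_matrix" (3x3 intrinsics, pixels), "k1" (the pictures are not rectified: a ray, as slopes to the right and down, at radius r is drawn at 1 + k1 r^2 times it, then the intrinsics apply), "rvec" (rotation vector, rad) and "tvec" (3), from world to camera coordinates, as OpenCV has them. Camera axes: x right, y down, z forward; pixel columns grow to the right and rows downward; lengths in m; the calibration is good to about 2 mm. A picture is of the moment at which its call begins. camera_info takes no time and is no camera call.
- env.close_job(): hands the job in; it is judged then, once.
The state is a dict: "time_s": time; "q": joint angles; "qvel": joint speeds; "joint_efforts": joint torques, N m; "position": TCP position; "tool_rot": TCP orientation; "ft_force": force on the tool from outside, world axes, zero at the start; "wrist_torque": the same for the moment, N m; "grip_width": finger opening in m; "gripper_force": force on a finger pad.
Only numpy, scipy, OpenCV 4.12 (cv2) and the standard library are available. Lean on these libraries where they do the work, as an engineer would, in place of code of your own. Each camera call takes 0.05 s, during which the arm holds its last target. There are 200 camera calls.

## Task

Set the desk up for craft class: hang every drawing board from the rack by its hole on the peg stand, one to a peg, and tip all the glue sticks out of the tall tub into the tray under the low shelf, with the tub's mouth in under the shelf and without knocking the shelf, then put the empty tub back in its slanting rest, mouth up. Lay the ruler flat and flush along the notebook's long right-hand edge (the one towards the peg stand), about midway along it, and leave the charger and the power bank where they are.

Things in the scene. Friction and masses are not known exactly. Their poses are not given: they have to be found in the camera images.
- shelf: low white laminate shelf open to the robot, 200 deep (x) x 320 wide (y) x 188 mm tall, fixed. Origin: on the desk under its centre; the open front faces -x of its frame, front edge at x = -100 mm. Board 16 mm thick, underside 172 mm above the desk; side panels 14 mm thick, 278 mm apart inside; nothing stands on it
- tray: shallow grey open tray, 190 (x) x 260 (y) x 35 mm tall, walls and floor 5 mm, fixed on the desk entirely under the shelf, its front wall 5 mm behind the shelf's front edge, same yaw. Origin: centre of its underside
- rest: fixed wooden rest, base 200 x 100 mm; its slanting floor (44 mm wide) carries the tub mouth up, tub axis 18 degrees above level along the rest's +x. Origin: on the desk under its middle. A foot plate stops the tub's bottom; low side lips, 4 mm clear of the tub's lower half, at 0-21 and 118-142 mm from its bottom; between them fingers can take its sides
- rest_seat (a point): where the centre of the tub's bottom lies when the tub is home in the rest: at x = -70, y = 0, z = 60.5 mm in the rest's frame
- tub: tall white plastic tub, 64 x 64 mm outside, 200 mm long, walls 3 mm, one end open, 0.16 kg (plus 35 g a glue stick). Origin: centre of its closed bottom's outer face; +z to the mouth, y level; +x is the underside as it lies in the rest. Inside, the underside is smooth: sticks slide once it slopes some 12 degrees; keep that face below when tipping
- tub_mouth (a point): centre of the tub's open mouth, 200 mm from its bottom
- glue_0_mid (a point): the middle of a glue stick, 25 mm diameter x 88 mm, 35 g, lying lengthwise inside the tub at the start; +z along it. Three or four are there; an absent one reads None
- glue_1_mid (a point): the middle of a glue stick, 25 mm diameter x 88 mm, 35 g, lying lengthwise inside the tub at the start; +z along it. Three or four are there; an absent one reads None
- glue_2_mid (a point): the middle of a glue stick, 25 mm diameter x 88 mm, 35 g, lying lengthwise inside the tub at the start; +z along it. Three or four are there; an absent one reads None
- glue_3_mid (a point): the middle of a glue stick, 25 mm diameter x 88 mm, 35 g, lying lengthwise inside the tub at the start; +z along it. Three or four are there; an absent one reads None
- board_0: plywood drawing board, 10 thick (x) x 76 wide (y) x 150 mm tall (z), 90 g, standing on edge in a slot of the low fixed wooden rack (170 x 106 x 48 mm; three slots 12 mm wide, 52 mm apart along the board's x), its bottom 12 mm above the desk. Origin: centre of its bottom edge. Two or three are there; an absent one reads None
- board_0_hole (a point): centre of that board's hanging hole, 36 wide x 28 mm tall, right through its thickness, 88 mm above its bottom and 62 mm below its top
- board_1: plywood drawing board, 10 thick (x) x 76 wide (y) x 150 mm tall (z), 90 g, standing on edge in a slot of the low fixed wooden rack (170 x 106 x 48 mm; three slots 12 mm wide, 52 mm apart along the board's x), its bottom 12 mm above the desk. Origin: centre of its bottom edge. Two or three are there; an absent one reads None
- board_1_hole (a point): centre of that board's hanging hole, 36 wide x 28 mm tall, right through its thickness, 88 mm above its bottom and 62 mm below its top
- board_2: plywood drawing board, 10 thick (x) x 76 wide (y) x 150 mm tall (z), 90 g, standing on edge in a slot of the low fixed wooden rack (170 x 106 x 48 mm; three slots 12 mm wide, 52 mm apart along the board's x), its bottom 12 mm above the desk. Origin: centre of its bottom edge. Two or three are there; an absent one reads None
- board_2_hole (a point): centre of that board's hanging hole, 36 wide x 28 mm tall, right through its thickness, 88 mm above its bottom and 62 mm below its top
- stand: dark steel peg stand, fixed: base 110 x 300 x 12 mm, a cross bar (top 159 mm high) with three pegs that point to -x of its frame. Origin: on the desk, under the roots of the pegs
- peg_0 (a point): centre of the round tip (14 mm) of a peg, 164.5 mm high; the 10 mm thick peg runs 55 mm back along +x of the stand's frame to its root at the cross bar, sinking 14.5 mm on the way. Pegs are 95 mm apart along y
- peg_1 (a point): centre of the round tip (14 mm) of a peg, 164.5 mm high; the 10 mm thick peg runs 55 mm back along +x of the stand's frame to its root at the cross bar, sinking 14.5 mm on the way. Pegs are 95 mm apart along y
- peg_2 (a point): centre of the round tip (14 mm) of a peg, 164.5 mm high; the 10 mm thick peg runs 55 mm back along +x of the stand's frame to its root at the cross bar, sinking 14.5 mm on the way. Pegs are 95 mm apart along y
- notebook: purple notebook, 208 long (x) x 146 mm wide (y) x 11 mm thick, held fast to the desk. Its long straight edge towards -y lies at y = -75 mm of its frame, midway at x = 0. Origin: on the desk under its middle
- ruler: aluminium safety ruler, 200 long (x) x 46 wide (y) x 5 mm thick, about 0.12 kg, with a black grip rib along its middle, 120 long x 14 wide, rising to 31 mm; it starts on the 2.5 mm thick desk mat. Origin: centre of its underside
- charger: white charger block 57 x 40 x 26 mm, loose, a bystander
- power_bank: white power bank 135 x 68 x 15 mm, loose, a bystander

How it is judged:
By the outcome, as a careful person would: the job done as asked, in the order asked, and still so for the second after the job is handed in, with the robot touching nothing.
Of glue_2, glue_3 only 1 to 2 are there at a start; the rules pass over those that are not, and their reading is None.
Of board_0, board_1, board_2 only 2 to 3 are there at a start; the rules pass over those that are not, and their reading is None.
At some moment in a run one of ruler may be knocked a few centimetres aside while the robot is not near it.
It also fails if it takes over 208 s, if anything falls off the work surface, if the arm or the gripper's body presses on something with over 40 N, if the wrist force passes 120 N, or if a joint passes its speed limit or range.

## Working session

There is one attempt and no reset: what is moved stays moved. The work goes in short steps, Python scripts to look and compute and a tool call to move; the robot and the scene stay as the last step left them, time stands still between calls to the robot, and variables do not carry over. Pictures are saved under pics/ and viewed, at most 14 in all, crops included, and the job is handed in when it is done.

Besides the shell and the picture viewer there is one more tool, called after ">>>" as name(argument=value, ...) on one line, values as JSON. arm_command: Moves the arm, as the interface text tells. Its arguments: {"type":"object","properties":{"turn":{"type":"array"},"xyz":{"type":"array"},"claw":{"type":"array"},"squeeze":{"type":"number"}},"required":["turn","xyz","claw"]}

```bash
mkdir -p pics; cat > h.py <<'E'
import numpy as np, cv2
from rig import env, imaging
def cam(n):
    c=imaging.camera_info(n); K=np.array(c["camera_matrix"],float); R=cv2.Rodrigues(np.array(c["rvec"],float))[0]; t=np.array(c["tvec"],float).ravel()
    return K,float(c["k1"]),R,t
def slopes(n,uv):
    K,k1,R,t=cam(n); uv=np.atleast_2d(np.array(uv,float))
    return cv2.undistortPoints(uv[:,None],K,np.array([k1,0,0,0,0.]))[:,0]
def onplane(n,uv,z):
    K,k1,R,t=cam(n); s=slopes(n,uv); d=np.c_[s,np.ones(len(s))]@R; o=-R.T@t
    return o+d*((z-o[2])/d[:,2])[:,None]
def cloud(n,depth):
    h,w=depth.shape; u,v=np.meshgrid(np.arange(w),np.arange(h)); K,k1,R,t=cam(n)
    s=slopes(n,np.c_[u.ravel(),v.ravel()]); z=depth.ravel()[:,None]
    P=(np.c_[s,np.ones(len(s))]*z-t)@R
    P[z[:,0]==0]=np.nan
    return P.reshape(h,w,3)
def proj(n,P):
    K,k1,R,t=cam(n); return cv2.projectPoints(np.atleast_2d(np.array(P,float)),cv2.Rodrigues(R)[0],t,K,np.array([k1,0,0,0,0.]))[0][:,0]
E
python3 - <<'E'
from h import *
for n in("scene","top"):
    im,d=imaging.get_image(n); np.savez(f"{n}0.npz",im=im,d=d); cv2.imwrite(f"pics/{n}0.png",cv2.resize(im,(784,588)))
    K,k,R,t=cam(n); print(n,K.round(1).tolist(),k,"pos",(-R.T@t).round(3),"fwd",R[2].round(2))
s=env.observe(); print(s["position"],s["tool_rot"],s["time_s"],s["grip_width"])
E
```

```text
scene [[421.6, 0.0, 280.5], [0.0, 421.6, 210.0], [0.0, 0.0, 1.0]] -0.0010930221760460533 pos [-0.013  1.011  0.854] fwd [ 0.41 -0.75 -0.53]
top [[510.9, 0.0, 271.9], [0.0, 510.9, 206.8], [0.0, 0.0, 1.0]] -0.16569070681453832 pos [ 0.46  -0.005  1.459] fwd [ 0.07 -0.02 -1.  ]
[ 0.1396809  -0.5316669   0.20957582] [[ 9.67216840e-01  2.53951928e-01 -3.95559990e-05]
 [ 2.53951761e-01 -9.67215999e-01  1.30898779e-03]
 [ 2.94160778e-04 -1.27612035e-03 -9.99999142e-01]] 0.1 0.08558142024394418
```

View pics/scene0.png

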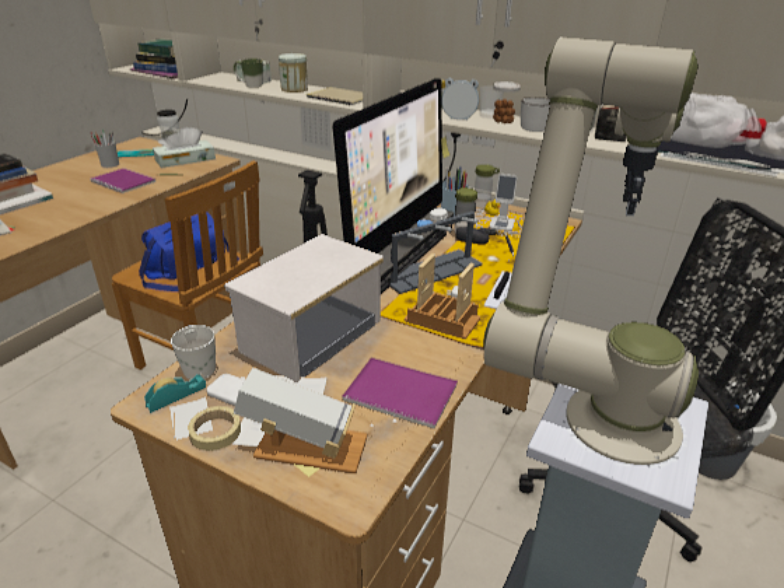

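View pics/top0.png

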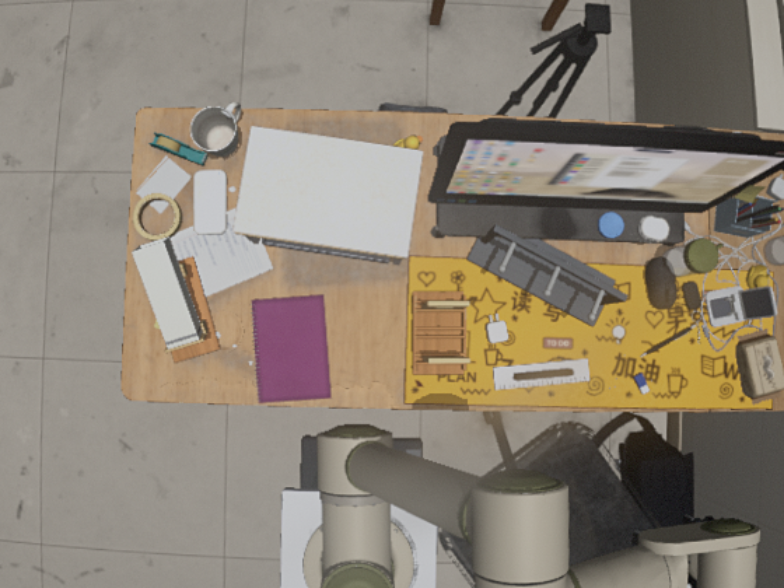

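The scene shows two boards in the rack (top view about (445,303) and (440,360)) and the stand at (550,275). The ruler is at (543,375), the notebook at (290,348), the tub in its rest at (170,295) and the shelf at (330,190). Next I'll take zoomed crops and depth measurements.

```bash
python3 - <<'E'
from h import *
T=np.load("top0.npz");S=np.load("scene0.npz")
a=cv2.resize(T["im"][150:295,285:460],None,fx=4,fy=4,interpolation=cv2.INTER_CUBIC)
cv2.imwrite("pics/topz.png",a[:,:700])
b=cv2.resize(S["im"][140:250,260:400],None,fx=5,fy=5,interpolation=cv2.INTER_CUBIC); cv2.imwrite("pics/scz.png",b)
Pt=cloud("top",T["d"]);Ps=cloud("scene",S["d"])
np.savez("cl.npz",t=Pt,s=Ps)
im=T["im"]; hsv=cv2.cvtColor(im,cv2.COLOR_BGR2HSV)
def rect(m,name):
    m=m.astype(np.uint8); n,l,st,c=cv2.connectedComponentsWithStats(m)
    for i in range(1,n):
        if st[i,4]>60:
            p=Pt[l==i]; p=p[~np.isnan(p[:,0])]; r=cv2.minAreaRect((p[:,:2]*1000).astype(np.float32))
            print(name,st[i],"c",np.round(r[0],1),"size",np.round(r[1],1),"ang",round(r[2],2),"zmed",np.median(p[:,2]).round(4))
z=Pt[...,2]
rect((hsv[...,0]>135)&(hsv[...,0]<165)&(hsv[...,1]>80)&(z<.05)&(z>-.02),"notebook")
rect((z>.17)&(z<.2)&(hsv[...,1]<60)&(hsv[...,2]>180)&(Pt[...,1]>-.1),"shelf")
rect((z>.1)&(z<.19)&(Pt[...,0]<.75)&(Pt[...,1]<-.05),"hi")
rect((z<.04)&(z>-.01)&(hsv[...,1]<50)&(hsv[...,2]>170),"white")
rect((z>.03)&(z<.15)&(Pt[...,1]>.3)&(hsv[...,1]<60)&(hsv[...,2]>150),"tub")
E
```

```text
notebook [ 180  211   56   76 3599] c [438.6 148.2] size [205.4 144.5] ang 5.87 zmed 0.0116
shelf [ 166   90  136   94 9591] c [727.2  72.9] size [318.9 200.7] ang 82.94 zmed 0.1878
hi [282 128  17  57 585] c [678.8 -69.2] size [ 39.1 141.3] ang 88.62 zmed 0.1871
hi [ 305  133  212   18 1885] c [ 734.8 -398.7] size [568.6  16. ] ang 89.39 zmed 0.146
hi [545 146  15   8  70] c [ 736.2 -815.5] size [17.7 13. ] ang 24.96 zmed 0.1325
hi [543 155  14   6  62] c [ 716.  -815.6] size [25.3 11.8] ang 79.97 zmed 0.1225
hi [348 161 101  68 973] c [ 584.  -347.8] size [284.3  78.8] ang 63.46 zmed 0.1582
hi [485 170  32  26 609] c [ 634.6 -651.3] size [73.7 68. ] ang 78.02 zmed 0.1457
hi [528 204  27  25 515] c [ 547.6 -773. ] size [62.5 35.5] ang 11.45 zmed 0.1438
hi [303 215  32   5 141] c [ 529.6 -150.8] size [ 9.  75.7] ang 0.51 zmed 0.1609
hi [304 255  32   5 144] c [ 426.6 -154.6] size [10.3 76.1] ang 1.4 zmed 0.1608
hi [276 359   6  60 158] c [ 86.9 -54.3] size [151.3  12.3] ang 4.43 zmed 0.153
white [ 534    0   26   93 1727] c [1103.7 -894.5] size [ 78.6 319.8] ang 88.86 zmed 0.0192
whi
[... 486 characters left out ...]
ang 8.21 zmed 0.0121
white [348 225  15  20 193] c [ 489.8 -266. ] size [54.7 38.8] ang 11.3 zmed 0.0281
white [353 256  68  23 785] c [ 397.9 -365.5] size [ 46.2 199.9] ang 6.65 zmed 0.007
white [ 200  351   30   69 1471] c [ 47.6 118.8] size [203.3  81.2] ang 0.15 zmed -0.0001
white [279 361  33  59 923] c [  42.7 -124.4] size [188.9  81.7] ang 16.2 zmed -0.0002
white [280 379  14  41 339] c [ 15.1 -88.6] size [120.6  34.2] ang 7.27 zmed 0.0125
white [220 380  10  24  95] c [33.8 88. ] size [22.5 67.4] ang 75.38 zmed 0.0119
tub [  95  169   45   76 1593] c [546.6 383.5] size [196.6  66.8] ang 18.26 zmed 0.1216
tub [119 240  23  10  90] c [445.3 348.9] size [10.  63.6] ang 18.56 zmed 0.0922
```

View pics/topz.png

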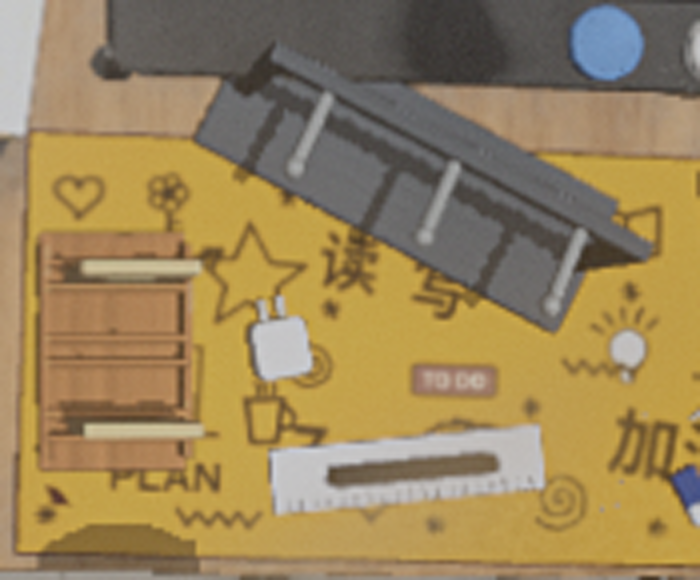

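View pics/scz.png

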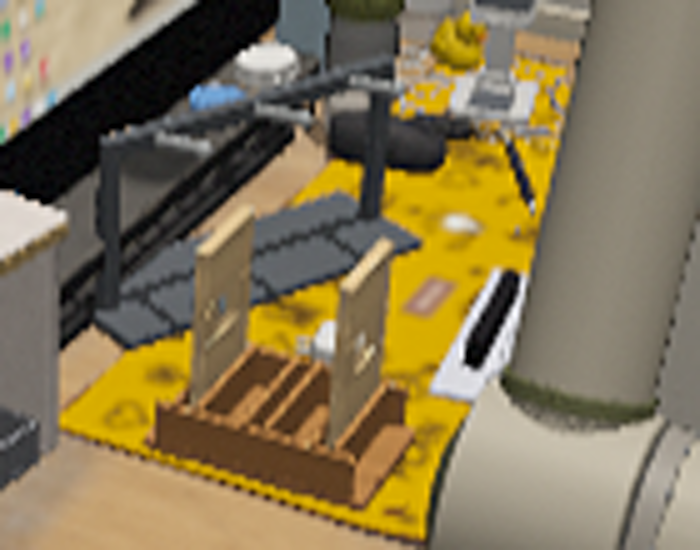

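The top crop shows the peg tips at (296,170), (427,240) and (553,307), so the pegs point towards the robot. The boards' top edges are at (140,268) and (145,431), and the middle slot is empty. The charger is at (280,348) and the ruler at (408,470). Next I'll compute poses.

```bash
python3 - <<'E'
from h import *
T=np.load("top0.npz");S=np.load("scene0.npz");C=np.load("cl.npz");Pt,Ps=C["t"],C["s"]
f=lambda l:np.array(l)/4+[285,150]-.375
tips=onplane("top",f([(296,170),(427,240),(553,307)]),.1645); roots=onplane("top",f([(327,97),(455,163),(582,232)]),.15)
print("tips",tips.round(4).tolist(),"gaps",np.linalg.norm(np.diff(tips,axis=0),axis=1).round(4)); d=roots-tips; print("peglen",np.linalg.norm(d[:,:2],axis=1),"yaw",np.degrees(np.arctan2(d[:,1],d[:,0])),"row yaw",np.degrees(np.arctan2(*(tips[0]-tips[2])[[1,0]])))
for nm,c in(("far",Pt[213:222,300:338]),("near",Pt[253:262,300:340])):
    p=c[(c[...,2]>.150)&(c[...,2]<.17)]; q=p[:,:2]-p[:,:2].mean(0); v=np.linalg.svd(q,full_matrices=False)[2][0]
    print(nm,len(p),p.mean(0).round(4),"lineyaw",np.degrees(np.arctan2(v[1],v[0])).round(2),"y range",p[:,1].min().round(4),p[:,1].max().round(4))
# scene: pts of boards tops
for lo,hi in((.50,.56),(.40,.46)):
    m=(Ps[...,2]>.08)&(Ps[...,0]>lo)&(Ps[...,0]<hi)&(Ps[...,1]>-.2)&(Ps[...,1]<-.1)&(Ps[...,2]<.18)
    p=Ps[m]; t=p[p[:,2]>.157]; print("sc",len(p),p[:,2].max().round(4),t.mean(0).round(4),"x",p[:,0].min().round(3),p[:,0].max().round(3))
# shelf corners
hsv=cv2.cvtColor(T["im"],cv2.COLOR_BGR2HSV)
m=(abs(Pt[...,2]-.188)<.006)&(Pt[...,1]>-.12)&(Pt[...,1]<.26)&(Pt[...,0]>.58)
r=cv2.minAreaRect((Pt[m][:,:2]*1000).astype(np.float32)); print("shelf",r,cv2.boxPoints(r).round().tolist())
# tub plane
for n,P,im in(("top",Pt,T["im"]),("sc",Ps,S["im"])):
    hs=cv2.cvtColor(im,cv2.COLOR_BGR2HSV)
    m=(P[...,2]>.08)&(P[...,2]<.2)&(P[...,1]>.3)&(P[...,1]<.47)&(P[...,0]>.42)&(P[...,0]<.67)&(hs[...,1]<60)&(hs[...,2]>120)
    p=P[m]
    for _ in range(3):
        c=p.mean(0); w=np.linalg.svd(p-c,full_matrices=False)[2]; nn=w[2]*np.sign(w[2,2]); p=p[abs((p-c)@nn)<.006]
    print(n,len(p),"c",c.round(4),"n",nn.round(3),"tilt",np.degrees(np.arccos(nn[2])).round(1))
    e=np.array([nn[0],nn[1],0]); e/=np.linalg.norm(e)
    s=np.cross([0,0,1],e); ax=np.cross(nn,s); print(" downhill yaw",np.degrees(np.arctan2(e[1],e[0])).round(1)," along range",np.percentile((p-c)@ax,[0.5,99.5]).round(4),"side",np.percentile((p-c)@s,[.5,99.5]).round(4))
b=cv2.resize(S["im"][250:350,150:290],None,fx=5,fy=5,interpolation=cv2.INTER_CUBIC); cv2.imwrite("pics/tub.png",b)
E
```

```text
tips [[0.5947, -0.2504, 0.1645], [0.552, -0.3366, 0.1645], [0.5107, -0.4208, 0.1645]] gaps [0.0962 0.0937]
peglen [0.05485229 0.05647785 0.05578334] yaw [-24.47232806 -23.01896331 -25.63137353] row yaw 63.74407010731142
far 119 [ 0.5297 -0.1512  0.1614] lineyaw -88.56 y range -0.1887 -0.1137
near 135 [ 0.4269 -0.153   0.1608] lineyaw -87.53 y range -0.1926 -0.1185
sc 257 0.1657 [ 0.5289 -0.1475  0.1623] x 0.523 0.537
sc 245 0.1656 [ 0.4252 -0.155   0.1621] x 0.419 0.434
shelf ((725.234619140625, 59.044952392578125), (348.4432373046875, 203.52081298828125), 83.40641021728516) [[604.0, -102.0], [806.0, -126.0], [846.0, 220.0], [644.0, 244.0]]
top 1426 c [0.5224 0.3751 0.1185] n [-0.278 -0.103  0.955] tilt 17.3
 downhill yaw -159.7  along range [-0.0896  0.1074] side [-0.033   0.0334]
sc 795 c [0.5315 0.3771 0.12  ] n [-0.348  0.214  0.913] tilt 24.1
 downhill yaw 148.5  along range [-0.0806  0.0827] side [-0.0907  0.0749]
```

View pics/tub.png

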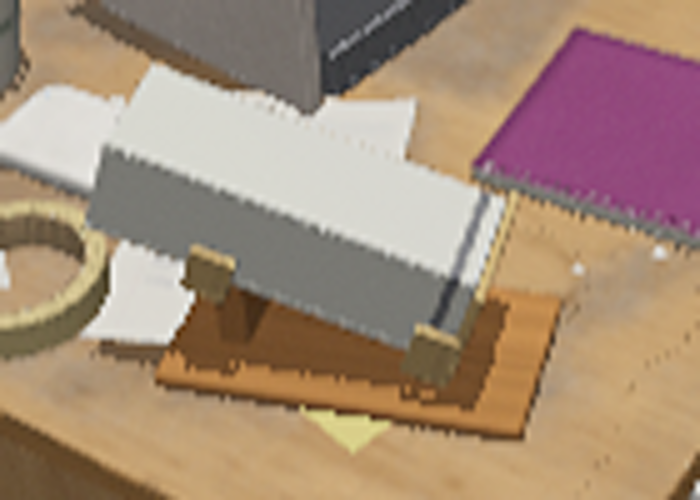

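The close-up shows the tub lying in the rest with its closed bottom (grey band) at (470,260) towards the robot. Its mouth is uphill at about (110,150), away from the robot. Next I'll write a planning helper and start with the far board.

```bash
cat >> h.py <<'E'
from scipy.spatial.transform import Rotation as Ro
def down(yx):  # tool down, tool-x at world yaw yx deg
    a=np.radians(yx); x=np.array([np.cos(a),np.sin(a),0]); z=np.array([0,0,-1.]); return np.c_[x,np.cross(z,x),z]
def plan(pts,R,p0=None,R0=None):
    s=env.observe(); p0=s["position"] if p0 is None else np.array(p0); R0=np.array(s["tool_rot"]) if R0 is None else R0
    print("turn units",(Ro.from_matrix(R0.T@R).as_rotvec(degrees=True)/5).round(2))
    for p in pts: print(" ->",np.round(p,4),"shift units",(R.T@(np.array(p)-p0)/.05).round(2)); p0=np.array(p)
def st():
    s=env.observe(); print(round(s["time_s"],2),np.round(s["position"],4),"q",np.round(s["q"],1),"F",np.round(s["ft_force"],1),"w",round(s["grip_width"],4),round(s["gripper_force"],1))
E
python3 - <<'E'
from h import *
s=env.observe();R0=np.array(s["tool_rot"])
plan([[.45,-.33,.30],[.5297,-.151,.25]],R0)
plan([[.5297,-.151,.132]],down(91.5),[.5297,-.151,.25])
E
```

```text
turn units [0. 0. 0.]
 -> [ 0.45 -0.33  0.3 ] shift units [ 7.03 -2.33 -1.8 ]
 -> [ 0.5297 -0.151   0.25  ] shift units [ 2.45 -3.06  1.  ]
turn units [-1.000e-02 -1.000e-02 -1.536e+01]
 -> [ 0.5297 -0.151   0.132 ] shift units [0.   0.   2.36]
```

>>> arm_command(turn=[[0,0,0],[0,0,0],[0,0,0],[0,0,0],[0,0,0],[0,0,0],[0,0,0],[0,0,0],[0,0,0],[0,0,0]], xyz=[[0.7,-0.23,-0.18],[0.7,-0.23,-0.18],[0.7,-0.23,-0.18],[0.7,-0.23,-0.18],[0.7,-0.23,-0.18],[0.7,-0.23,-0.18],[0.7,-0.23,-0.18],[0.7,-0.23,-0.18],[0.7,-0.23,-0.18],[0.7,-0.23,-0.18]], claw=[50,50,50,50,50,50,50,50,50,50])

```text
time_s: 1.1
position: [0.4501, -0.3307, 0.3002]
tool_rot: [[0.967, 0.254, -0.001], [0.254, -0.967, 0.001], [-0.0, -0.001, -1.0]]
ft_force: [0.3, -0.6, 0.9]
grip_width: 0.05
gripper_force: 0.0
```

>>> arm_command(turn=[[0,0,0],[0,0,0],[0,0,0],[0,0,0],[0,0,0],[0,0,-1],[0,0,-1],[0,0,-1],[0,0,-1],[0,0,-1]], xyz=[[0.49,-0.61,0.2],[0.49,-0.61,0.2],[0.49,-0.61,0.2],[0.49,-0.61,0.2],[0.49,-0.61,0.2],[0,0,0],[0,0,0],[0,0,0],[0,0,0],[0,0,0]], claw=[50,50,50,50,50,50,50,50,50,50])

```text
time_s: 2.1
position: [0.5286, -0.1531, 0.2497]
tool_rot: [[0.767, 0.642, -0.001], [0.642, -0.767, 0.0], [-0.0, -0.001, -1.0]]
ft_force: [-1.0, -0.4, -0.3]
grip_width: 0.0499
gripper_force: 0.0
```

>>> arm_command(turn=[[0,0,-1],[0,0,-1],[0,0,-1],[0,0,-1],[0,0,-1],[0,0,-1],[0,0,-1],[0,0,-1],[0,0,-1],[0,0,-1],[0,0,-0.36],[0,0,0]], xyz=[[0,0,0],[0,0,0],[0,0,0],[0,0,0],[0,0,0],[0,0,0],[0,0,0],[0,0,0],[0,0,0],[0,0,0],[0,0,0],[0,0,0]], claw=[50,50,50,50,50,50,50,50,50,50,50,50])

```text
time_s: 3.3
position: [0.5286, -0.1531, 0.2498]
tool_rot: [[-0.027, 1.0, -0.001], [1.0, 0.027, 0.0], [0.0, -0.001, -1.0]]
ft_force: [0.1, 0.1, 0.2]
grip_width: 0.0498
gripper_force: 0.0
```

```bash
python3 - <<'E'
from h import *
st(); plan([[.5297,-.151,.22],[.5297,-.151,.132]],down(91.5))
E
```

```text
3.3 [ 0.5286 -0.1531  0.2498] q [-28.5  20.4  69.9   0.   89.7 -30. ] F [0.1 0.1 0.2] w 0.0498 0.0
turn units [-0.01 -0.    0.  ]
 -> [ 0.5297 -0.151   0.22  ] shift units [0.04 0.02 0.6 ]
 -> [ 0.5297 -0.151   0.132 ] shift units [0.   0.   1.76]
```

>>> arm_command(turn=[[0,0,0],[0,0,0],[0,0,0],[0,0,0],[0,0,0],[0,0,0],[0,0,0],[0,0,0]], xyz=[[0.04,0.02,0.6],[0,0,0.6],[0,0,0.6],[0,0,0.36],[0,0,0.2],[0,0,0],[0,0,0],[0,0,0]], claw=[50,50,50,50,50,50,0,0], squeeze=40)

```text
time_s: 4.1
position: [0.5302, -0.1514, 0.1332]
tool_rot: [[-0.026, 1.0, 0.002], [1.0, 0.026, -0.001], [-0.001, 0.002, -1.0]]
ft_force: [0.1, 0.4, 0.2]
grip_width: 0.0221
gripper_force: 0.0
```

>>> arm_command(turn=[[0,0,0],[0,0,0],[0,0,0],[0,0,0],[0,0,0]], xyz=[[0,0,0],[0,0,0],[0,0,0],[0,0,0],[0,0,0]], claw=[0,0,0,0,0])

```text
time_s: 4.6
position: [0.5302, -0.1514, 0.1332]
tool_rot: [[-0.026, 1.0, 0.002], [1.0, 0.026, -0.001], [-0.001, 0.002, -1.0]]
ft_force: [0.3, 0.1, 6.0]
grip_width: 0.0087
gripper_force: 41.3
```

>>> arm_command(turn=[[0,0,0],[0,0,0],[0,0,0],[0,0,0],[0,0,0],[0,0,0]], xyz=[[0,0,-0.2],[0,0,-0.4],[0,0,-0.5],[0,0,-0.5],[0,0,-0.4],[0,0,0]], claw=[0,0,0,0,0,0])

```text
time_s: 5.2
position: [0.5305, -0.1516, 0.235]
tool_rot: [[-0.026, 1.0, 0.005], [1.0, 0.027, -0.003], [-0.003, 0.005, -1.0]]
ft_force: [-0.4, 0.8, -0.1]
grip_width: 0.0085
gripper_force: 40.5
```

```bash
python3 - <<'E'
from h import *
st()
im,d=imaging.get_image("scene"); cv2.imwrite("pics/b1.png",cv2.resize(im[100:260,220:430],None,fx=3.5,fy=3.5))
P=cloud("scene",d); np.save("b1.npy",P)
a=np.radians(-26); u=np.array([np.cos(a),np.sin(a),0]); tip=np.array([.5525,-.336,.1645]); 
g=np.array([0,0,.1965-.1645])
pts=[tip+g-.06*u+[0,0,.03],tip+g-.06*u,tip+g+.005*u, tip+g+.035*u]
plan(pts,down(64))
E
```

```text
5.2 [ 0.5305 -0.1516  0.235 ] q [-28.2  20.9  71.6  -0.   87.2 -29.8] F [-0.4  0.8 -0.1] w 0.0085 40.5
turn units [0.02 0.01 5.5 ]
 -> [ 0.4986 -0.3097  0.2265] shift units [-3.12  0.83  0.13]
 -> [ 0.4986 -0.3097  0.1965] shift units [0.  0.  0.6]
 -> [ 0.557  -0.3382  0.1965] shift units [-0.   1.3  0. ]
 -> [ 0.584  -0.3513  0.1965] shift units [0.  0.6 0. ]
```

View pics/b1.png

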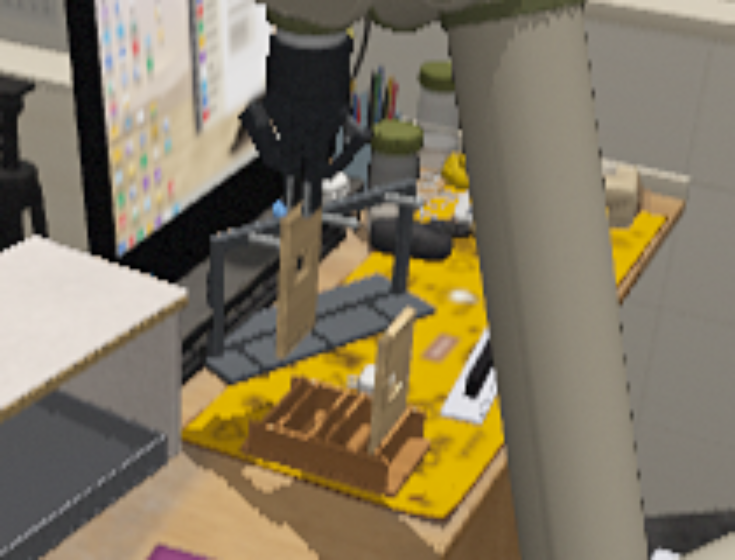

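The board is held upright at (300,280) with its hole clear. I'll turn it 27.5° and take it to the middle peg.

>>> arm_command(turn=[[0,0,0.9],[0,0,0.9],[0,0,0.9],[0,0,0.9],[0,0,0.9],[0,0,1.0],[0,0,0]], xyz=[[0,0,0],[0,0,0],[0,0,0],[0,0,0],[0,0,0],[0,0,0],[0,0,0]], claw=[0,0,0,0,0,0,0])

```text
time_s: 5.95
position: [0.5292, -0.1509, 0.2307]
tool_rot: [[0.439, 0.899, -0.002], [0.899, -0.439, 0.001], [0.0, -0.003, -1.0]]
ft_force: [0.4, -0.9, -0.5]
grip_width: 0.0084
gripper_force: 40.4
```

>>> arm_command(turn=[[0,0,0],[0,0,0],[0,0,0],[0,0,0],[0,0,0],[0,0,0],[0,0,0],[0,0,0],[0,0,0],[0,0,0]], xyz=[[-0.4,0.1,0.01],[-0.5,0.13,0.02],[-0.5,0.13,0.02],[-0.5,0.13,0.02],[-0.5,0.13,0.02],[-0.4,0.12,0.02],[-0.32,0.09,0.02],[0,0,0.3],[0,0,0.28],[0,0,0]], claw=[0,0,0,0,0,0,0,0,0,0])

```text
time_s: 6.95
position: [0.4979, -0.3089, 0.1943]
tool_rot: [[0.437, 0.899, -0.003], [0.899, -0.437, 0.003], [0.002, -0.005, -1.0]]
ft_force: [-0.1, 1.3, -1.7]
grip_width: 0.0084
gripper_force: 40.4
```

```bash
python3 - <<'E'
from h import *
st()
im,d=imaging.get_image("top"); cv2.imwrite("pics/b2.png",cv2.resize(im[140:270,300:460],None,fx=4,fy=4))
im,d=imaging.get_image("scene"); cv2.imwrite("pics/b2s.png",cv2.resize(im[120:230,260:360],None,fx=5,fy=5,interpolation=cv2.INTER_CUBIC))
a=np.radians(-26); u=np.array([np.cos(a),np.sin(a),0]); tip=np.array([.5525,-.336,.1645]); 
g=np.array([0,0,.033])
plan([tip+g-.06*u,tip+g+.005*u, tip+g+.035*u],down(64))
E
```

```text
6.95 [ 0.4979 -0.3089  0.1943] q [-43.4  26.2  69.8   0.   84.3 -17.5] F [-0.1  1.3 -1.7] w 0.0084 40.4
turn units [-0.01 -0.    0.02]
 -> [ 0.4986 -0.3097  0.1975] shift units [-0.01 -0.   -0.02]
 -> [ 0.557  -0.3382  0.1975] shift units [-0.   1.3  0. ]
 -> [ 0.584  -0.3513  0.1975] shift units [0.  0.6 0. ]
```

View pics/b2s.png

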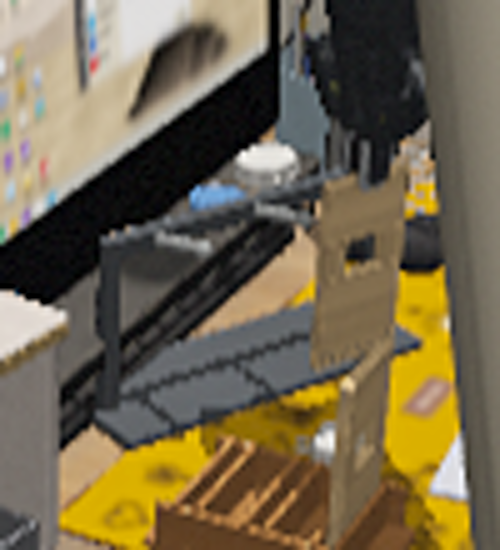

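The board is square to the peg. The hole shows at (360,250) in the crop and the middle peg tip at (308,222). I'll check the hole's projection before inserting.

```bash
python3 - <<'E'
from h import *
p=proj("scene",[[.4979,-.3089,.1645],[.4979,-.3089,.1785],[.5525,-.336,.1645],[.4979,-.3089,.2265]]); print(((p-[260,120])*5+2).round(0))
E
```

```text
[[358. 250.]
 [360. 233.]
 [306. 220.]
 [365. 172.]]
```

>>> arm_command(turn=[[0,0,0],[0,0,0],[0,0,0],[0,0,0],[0,0,0],[0,0,0],[0,0,0],[0,0,0],[0,0,0],[0,0,0]], xyz=[[0,0.3,-0.02],[0,0.4,0],[0,0.4,0],[0,0.2,0],[0,0.14,0.04],[0,0.14,0.04],[0,0.14,0.04],[0,0.14,0.04],[0,0.14,0.04],[0,0,0]], claw=[0,0,0,0,0,0,0,0,0,0])

```text
time_s: 8.05
position: [0.589, -0.3536, 0.1869]
tool_rot: [[0.438, 0.899, -0.0], [0.899, -0.438, 0.0], [0.0, -0.001, -1.0]]
ft_force: [0.5, 0.1, -0.3]
grip_width: 0.0084
gripper_force: 40.4
```

>>> arm_command(turn=[[0,0,0],[0,0,0],[0,0,0],[0,0,0],[0,0,0]], xyz=[[0,0,0.04],[0,0,0.04],[0,0,0.04],[0,0,0.02],[0,0,0]], claw=[0,0,0,0,0])

```text
time_s: 8.55
position: [0.5884, -0.3533, 0.1805]
tool_rot: [[0.438, 0.899, -0.0], [0.899, -0.438, 0.0], [0.0, -0.0, -1.0]]
ft_force: [-0.1, 0.2, -0.7]
grip_width: 0.0088
gripper_force: 40.5
```

```bash
python3 - <<'E'
from h import *
st()
im,d=imaging.get_image("scene"); cv2.imwrite("pics/b3s.png",cv2.resize(im[120:230,260:360],None,fx=5,fy=5,interpolation=cv2.INTER_CUBIC))
E
```

```text
8.55 [ 0.5884 -0.3533  0.1805] q [-40.8  37.1  52.2   0.   90.7 -14.9] F [-0.1  0.2 -0.7] w 0.0088 40.5
```

View pics/b3s.png

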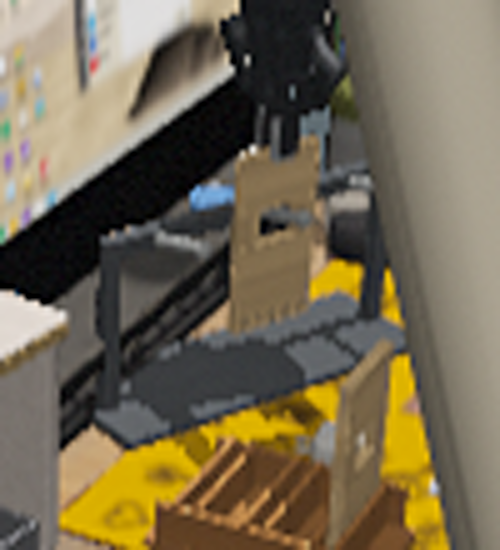

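The peg pokes through the hole at (290,215). I'll lower a little, release and retreat upwards.

>>> arm_command(turn=[[0,0,0],[0,0,0],[0,0,0],[0,0,0],[0,0,0],[0,0,0],[0,0,0],[0,0,0],[0,0,0],[0,0,0]], xyz=[[0,0,0.03],[0,0,0.03],[0,0,0],[0,0,0],[0,0,0],[0,0,0],[0,0,-0.4],[0,0,-0.8],[0,0,-0.8],[0,0,0]], claw=[0,0,0,28,28,28,28,28,28,28])

```text
time_s: 9.6
position: [0.5896, -0.3542, 0.2839]
tool_rot: [[0.438, 0.899, 0.008], [0.899, -0.438, -0.007], [-0.003, 0.011, -1.0]]
ft_force: [0.8, 0.2, 1.0]
grip_width: 0.0282
gripper_force: 0.0
```

```bash
python3 - <<'E'
from h import *
st()
im,d=imaging.get_image("scene"); cv2.imwrite("pics/b4s.png",cv2.resize(im[120:230,260:360],None,fx=5,fy=5,interpolation=cv2.INTER_CUBIC))
R=np.array(env.observe()["tool_rot"])
plan([[.4268,-.154,.29]],R)
plan([[.4268,-.154,.20],[.4268,-.154,.132]],down(91.5),[.4268,-.154,.29],R)
E
```

```text
9.6 [ 0.5896 -0.3542  0.2839] q [-40.8  35.1  39.6  -0.  104.7 -14.9] F [0.8 0.2 1. ] w 0.0282 0.0
turn units [0. 0. 0.]
 -> [ 0.4268 -0.154   0.29  ] shift units [ 2.17 -4.67 -0.22]
turn units [ 0.06  0.03 -5.5 ]
 -> [ 0.4268 -0.154   0.2   ] shift units [0.  0.  1.8]
 -> [ 0.4268 -0.154   0.132 ] shift units [0.   0.   1.36]
```

View pics/b4s.png

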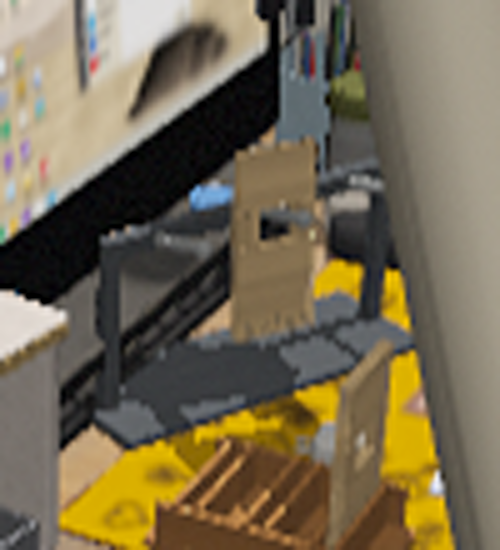

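The first board hangs on the middle peg. Now the near board.

>>> arm_command(turn=[[0,0,0],[0,0,0],[0,0,0],[0,0,0],[0,0,0],[0,0,0],[0,0,0]], xyz=[[0.15,-0.5,-0.2],[0.33,-0.7,0],[0.33,-0.7,0],[0.33,-0.7,0],[0.33,-0.7,0],[0.33,-0.7,0],[0.37,-0.67,0]], claw=[50,50,50,50,50,50,50])

```text
time_s: 10.35
position: [0.4245, -0.1521, 0.2862]
tool_rot: [[0.438, 0.899, -0.002], [0.899, -0.438, 0.001], [0.0, -0.002, -1.0]]
ft_force: [1.1, 0.0, 1.4]
grip_width: 0.0498
gripper_force: 0.0
```

>>> arm_command(turn=[[0,0,-0.9],[0,0,-0.9],[0,0,-0.9],[0,0,-0.9],[0,0,-0.9],[0,0,-1],[0,0,0]], xyz=[[0,0,0],[0,0,0],[0,0,0],[0,0,0],[0,0,0],[0,0,0],[0,0,0]], claw=[50,50,50,50,50,50,50])

```text
time_s: 11.05
position: [0.4258, -0.1533, 0.2864]
tool_rot: [[-0.027, 1.0, -0.002], [1.0, 0.027, 0.001], [0.001, -0.002, -1.0]]
ft_force: [-0.5, -0.8, -0.2]
grip_width: 0.05
gripper_force: 0.0
```

```bash
python3 - <<'E'
from h import *
st()
plan([[.4266,-.154,.20],[.4266,-.154,.132]],down(91.5))
E
```

```text
11.05 [ 0.4258 -0.1533  0.2864] q [-34.9   9.1  79.7  -0.   91.4 -36.4] F [-0.5 -0.8 -0.2] w 0.05 0.0
turn units [-0.02 -0.02  0.01]
 -> [ 0.4266 -0.154   0.2   ] shift units [-0.01  0.02  1.73]
 -> [ 0.4266 -0.154   0.132 ] shift units [0.   0.   1.36]
```

>>> arm_command(turn=[[0,0,0],[0,0,0],[0,0,0],[0,0,0],[0,0,0],[0,0,0],[0,0,0]], xyz=[[-0.01,0.02,0.6],[0,0,0.7],[0,0,0.7],[0,0,0.6],[0,0,0.3],[0,0,0.18],[0,0,0]], claw=[50,50,50,50,50,50,50])

```text
time_s: 11.75
position: [0.4267, -0.1537, 0.1326]
tool_rot: [[-0.025, 1.0, -0.002], [1.0, 0.025, 0.001], [0.001, -0.002, -1.0]]
ft_force: [0.1, 0.3, 0.2]
grip_width: 0.0501
gripper_force: 0.0
```

>>> arm_command(turn=[[0,0,0],[0,0,0],[0,0,0],[0,0,0],[0,0,0],[0,0,0],[0,0,0]], xyz=[[0,0,0],[0,0,0],[0,0,0],[0,0,0],[0,0,0],[0,0,0],[0,0,0]], claw=[0,0,0,0,0,0,0])

```text
time_s: 12.45
position: [0.4276, -0.1543, 0.1344]
tool_rot: [[-0.026, 1.0, 0.002], [1.0, 0.026, -0.001], [-0.001, 0.002, -1.0]]
ft_force: [-0.2, 0.1, 6.5]
grip_width: 0.0084
gripper_force: 40.7
```

>>> arm_command(turn=[[0,0,0],[0,0,0],[0,0,0],[0,0,0],[0,0,0],[0,0,0]], xyz=[[0,0,-0.2],[0,0,-0.4],[0,0,-0.5],[0,0,-0.5],[0,0,-0.4],[0,0,0]], claw=[0,0,0,0,0,0])

```text
time_s: 13.05
position: [0.428, -0.1545, 0.2363]
tool_rot: [[-0.026, 1.0, 0.004], [1.0, 0.026, -0.003], [-0.003, 0.004, -1.0]]
ft_force: [0.3, 0.1, -1.4]
grip_width: 0.0084
gripper_force: 39.9
```

>>> arm_command(turn=[[0,0,0.9],[0,0,0.9],[0,0,0.9],[0,0,0.9],[0,0,0.9],[0,0,1.0],[0,0,0]], xyz=[[0,0,0],[0,0,0],[0,0,0],[0,0,0],[0,0,0],[0,0,0],[0,0,0]], claw=[0,0,0,0,0,0,0])

```text
time_s: 13.75
position: [0.4268, -0.1538, 0.2328]
tool_rot: [[0.439, 0.899, -0.001], [0.899, -0.439, 0.001], [0.0, -0.002, -1.0]]
ft_force: [0.6, -0.3, 0.3]
grip_width: 0.0086
gripper_force: 39.9
```

```bash
python3 - <<'E'
from h import *
st()
a=np.radians(-26); u=np.array([np.cos(a),np.sin(a),0]); tip=np.array([.5944,-.2505,.1645]); 
g=np.array([0,0,.033])
plan([tip+g-.06*u+[0,0,.03],tip+g-.06*u,tip+g+.005*u],down(64))
E
```

```text
13.75 [ 0.4268 -0.1538  0.2328] q [-34.8  11.1  86.   -0.   83.   -8.8] F [ 0.6 -0.3  0.3] w 0.0086 39.9
turn units [-0.02 -0.   -0.01]
 -> [ 0.5405 -0.2242  0.2275] shift units [-0.27  2.66  0.11]
 -> [ 0.5405 -0.2242  0.1975] shift units [0.  0.  0.6]
 -> [ 0.5989 -0.2527  0.1975] shift units [-0.   1.3  0. ]
```

>>> arm_command(turn=[[0,0,0],[0,0,0],[0,0,0],[0,0,0],[0,0,0],[0,0,0],[0,0,0],[0,0,0],[0,0,0]], xyz=[[-0.05,0.4,0.02],[-0.06,0.5,0.02],[-0.06,0.6,0.02],[-0.05,0.6,0.03],[-0.05,0.4,0.02],[0,0.16,0],[0,0,0.3],[0,0,0.3],[0,0,0]], claw=[0,0,0,0,0,0,0,0,0])

```text
time_s: 14.65
position: [0.5396, -0.2235, 0.1961]
tool_rot: [[0.437, 0.899, -0.004], [0.899, -0.437, 0.003], [0.001, -0.005, -1.0]]
ft_force: [-0.3, 0.1, -1.0]
grip_width: 0.008
gripper_force: 39.9
```

```bash
python3 - <<'E'
from h import *
st()
im,d=imaging.get_image("scene"); cv2.imwrite("pics/c1.png",cv2.resize(im[120:230,260:360],None,fx=5,fy=5,interpolation=cv2.INTER_CUBIC))
a=np.radians(-26); u=np.array([np.cos(a),np.sin(a),0]); tip=np.array([.5944,-.2505,.1645]); 
g=np.array([0,0,.033])
plan([tip+g-.06*u,tip+g+.005*u],down(64))
P=env.observe()["position"]
p=proj("scene",[P-[0,0,.033],tip]); print(((p-[260,120])*5+2).round(0))
E
```

```text
14.65 [ 0.5396 -0.2235  0.1961] q [-34.1  25.9  69.9   0.   84.4  -8.2] F [-0.3  0.1 -1. ] w 0.008 39.9
turn units [-0.03 -0.    0.02]
 -> [ 0.5405 -0.2242  0.1975] shift units [-0.    0.01  0.  ]
 -> [ 0.5989 -0.2527  0.1975] shift units [-0.   1.3  0. ]
[[257. 282.]
 [206. 251.]]
```

View pics/c1.png

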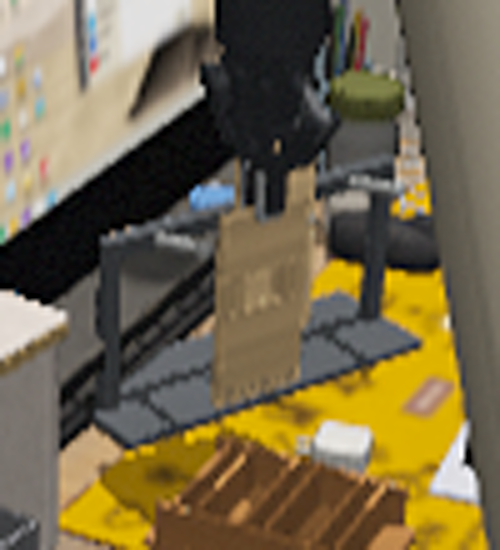

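The hole is at (260,287), as predicted, and the peg 0 tip is near (207,247). I'll insert the same way.

>>> arm_command(turn=[[0,0,0],[0,0,0],[0,0,0],[0,0,0],[0,0,0],[0,0,0],[0,0,0],[0,0,0],[0,0,0],[0,0,0]], xyz=[[0,0.3,-0.02],[0,0.4,0],[0,0.4,0],[0,0.2,0],[0,0.14,0.04],[0,0.14,0.04],[0,0.14,0.04],[0,0.14,0.04],[0,0.14,0.04],[0,0,0]], claw=[0,0,0,0,0,0,0,0,0,0])

```text
time_s: 15.7
position: [0.6311, -0.2685, 0.1884]
tool_rot: [[0.438, 0.899, -0.001], [0.899, -0.438, 0.0], [0.0, -0.001, -1.0]]
ft_force: [-0.2, 0.2, -1.3]
grip_width: 0.0085
gripper_force: 39.9
```

>>> arm_command(turn=[[0,0,0],[0,0,0],[0,0,0],[0,0,0],[0,0,0],[0,0,0],[0,0,0]], xyz=[[0,0,0.04],[0,0,0.04],[0,0,0.04],[0,0,0.04],[0,0,0.03],[0,0,0.02],[0,0,0]], claw=[0,0,0,0,0,0,0])

```text
time_s: 16.4
position: [0.6311, -0.2685, 0.1804]
tool_rot: [[0.438, 0.899, 0.002], [0.899, -0.438, -0.002], [-0.0, 0.003, -1.0]]
ft_force: [-1.6, 0.8, 7.3]
grip_width: 0.008
gripper_force: 40.9
```

```bash
python3 - <<'E'
from h import *
st(); im,d=imaging.get_image("scene"); p=cloud("scene",d)
# board top height & peg pixels through hole
P=env.observe()["position"]; q=proj("scene",[P-[0,0,.033]]); print(q)
u,v=q[0].round().astype(int); print(im[v-8:v+9:2,u-8:u+9:2].mean(2).round().astype(int))
E
```

```text
16.4 [ 0.6311 -0.2685  0.1804] q [-32.9  37.   52.5  -0.   90.3  -6.9] F [-1.6  0.8  7.3] w 0.008 40.9
[[294.05797224 169.7722414 ]]
[[ 10 109 110 111 112 112 110 107 105]
 [  5 111 112 108 108 103 103 105 107]
 [ 82 107 104 105 105 115  95 106 105]
 [ 71 103 108  98  99  95  96 113 108]
 [ 79  90 102  49  57  68  78 101  98]
 [ 84  99 103  47  45  70 118  98 108]
 [ 81  99 103 101 126 127  99 106 110]
 [ 77  98 109  99 103 108 106 108 110]
 [ 55 106 107 106 107 107 108 105 105]]
```

Force 7 N upward shows the board resting on the peg. I'll release, lift and check, then plan the tub grasp.

>>> arm_command(turn=[[0,0,0],[0,0,0],[0,0,0],[0,0,0],[0,0,0],[0,0,0],[0,0,0],[0,0,0],[0,0,0],[0,0,0],[0,0,0]], xyz=[[0,0,-0.02],[0,0,0],[0,0,0],[0,0,0],[0,0,-0.3],[0,0,-0.6],[0,0,-0.7],[0,0,-0.8],[0,0,-0.8],[0,-0.8,0],[0,-0.8,0]], claw=[28,28,28,28,28,28,28,28,28,60,85])

```text
time_s: 17.55
position: [0.5592, -0.2337, 0.34]
tool_rot: [[0.438, 0.899, 0.003], [0.899, -0.438, -0.002], [-0.0, 0.003, -1.0]]
ft_force: [0.0, 0.1, 0.7]
grip_width: 0.0562
gripper_force: 0.0
```

```bash
python3 - <<'E'
from h import *
st(); im,d=imaging.get_image("scene"); cv2.imwrite("pics/c2.png",cv2.resize(im[100:240,240:380],None,fx=4,fy=4,interpolation=cv2.INTER_CUBIC))
# tub fine: top-face points in top view
T=np.load("top0.npz");Pt=np.load("cl.npz")["t"]; hs=cv2.cvtColor(T["im"],cv2.COLOR_BGR2HSV)
a=np.radians(18.4); ax=np.array([np.cos(a),np.sin(a),0]); sd=np.array([-ax[1],ax[0],0])
m=(Pt[...,2]>.06)&(Pt[...,2]<.2)&(Pt[...,1]>.3)&(Pt[...,1]<.47)&(Pt[...,0]>.42)&(Pt[...,0]<.67)&(hs[...,1]<60)
p=Pt[m]; s=p@ax; 
for lo in np.arange(s.min(),s.max(),.02):
    k=(s>=lo)&(s<lo+.02); 
    if k.sum()>5: print(round(lo+.01,3),k.sum(),"z",np.median(p[k,2]).round(4),"side",(p[k]@sd).min().round(4),(p[k]@sd).max().round(4))
E
```

```text
17.55 [ 0.5592 -0.2337  0.34  ] q [-33.9  25.1  48.2   0.  106.5  -7.9] F [0.  0.1 0.7] w 0.0562 0.0
0.538 196 z 0.0939 side 0.1574 0.2287
0.558 200 z 0.0999 side 0.1569 0.2228
0.578 209 z 0.1065 side 0.1582 0.2239
0.598 219 z 0.1129 side 0.1581 0.2243
0.618 223 z 0.119 side 0.1574 0.2248
0.638 217 z 0.1255 side 0.1575 0.2218
0.658 221 z 0.1326 side 0.157 0.2218
0.678 229 z 0.1391 side 0.1562 0.2241
0.698 233 z 0.1452 side 0.1575 0.2246
0.718 146 z 0.1499 side 0.1582 0.2231
0.738 56 z 0.095 side 0.159 0.222
```

View pics/c2.png

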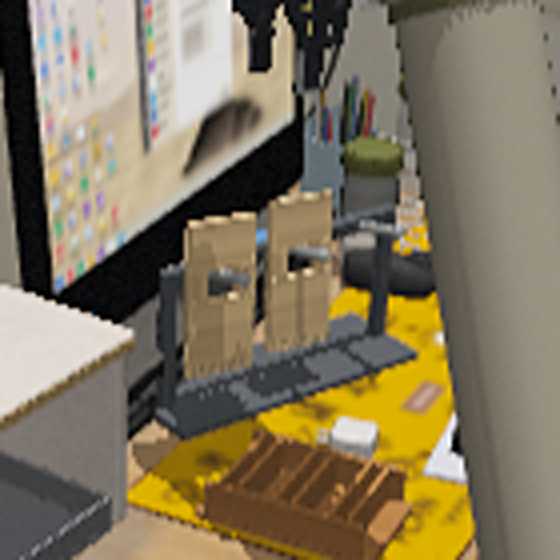

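Both boards hang: peg 0's at (220,290) and peg 1's at (300,270), each with its peg through the hole. The tub's slope of 17.9° matches the spec. Next I'll plan the tub grasp.

```bash
cat >> h.py <<'E'
def tubT(bot,yaw,pitch):  # tub frame: z axis to mouth (pitch up), x underside
    a,p=np.radians([yaw,pitch]); ax=np.array([np.cos(a),np.sin(a),0]); up=np.array([0,0,1.])
    z=np.cos(p)*ax+np.sin(p)*up; x=np.sin(p)*ax-np.cos(p)*up; T=np.eye(4); T[:3,:3]=np.c_[x,np.cross(z,x),z]; T[:3,3]=bot; return T
HOME=tubT([.4534,.3511,.0605],18.4,18)
def leanR(yaw,lean):  # tool with x toward yaw, tilted by lean about tool y (body back)
    return down(yaw)@Ro.from_rotvec([0,np.radians(lean),0]).as_matrix()
E
python3 - <<'E'
from h import *
R=leanR(18.4,30); g=(HOME@[-.004,0,.06,1])[:3]; tcp=g+.019*R[:,2]; print("tcp",tcp,"toolz",R[:,2])
pre=tcp-.14*R[:,2]; print("pre",pre)
R0=np.array(env.observe()["tool_rot"])
plan([],down(18.4)); plan([[.45,0.0,.34],[pre[0],pre[1],.30]],down(18.4))
plan([pre,tcp],R,[pre[0],pre[1],.30],down(18.4))
E
```

```text
tcp [0.51538753 0.37172051 0.06639076] toolz [ 0.47443801  0.15782452 -0.8660254 ]
pre [0.44896621 0.34962507 0.18763432]
turn units [-0.07  0.02  9.13]
turn units [-0.07  0.02  9.13]
 -> [0.45 0.   0.34] shift units [-0.5  -5.   -0.02]
 -> [0.449  0.3496 0.3   ] shift units [ 2.19 -6.64  0.8 ]
turn units [-0.  6.  0.]
 -> [0.449  0.3496 0.1876] shift units [-1.12  0.    1.95]
 -> [0.5154 0.3717 0.0664] shift units [-0.   0.   2.8]
```

>>> arm_command(turn=[[0,0,1],[0,0,1],[0,0,1],[0,0,1],[0,0,1],[0,0,1],[0,0,1],[0,0,1],[0,0,1],[0,0,0.13],[0,0,0]], xyz=[[0,0,0],[0,0,0],[0,0,0],[0,0,0],[0,0,0],[0,0,0],[0,0,0],[0,0,0],[0,0,0],[0,0,0],[0,0,0]], claw=[85,85,85,85,85,85,85,85,85,85,85])

```text
time_s: 18.7
position: [0.5588, -0.2332, 0.3395]
tool_rot: [[0.949, 0.317, -0.0], [0.317, -0.949, 0.0], [-0.0, -0.0, -1.0]]
ft_force: [-0.1, 0.7, 0.0]
grip_width: 0.0851
gripper_force: 0.0
```

>>> arm_command(turn=[[0,0,0],[0,0,0],[0,0,0],[0,0,0],[0,0,0],[0,0,0],[0,0,0]], xyz=[[-0.05,-0.5,0],[-0.05,-0.75,0],[-0.08,-0.75,0],[-0.08,-0.75,0],[-0.08,-0.75,0],[-0.08,-0.75,0],[-0.08,-0.75,0]], claw=[85,85,85,85,85,85,85])

```text
time_s: 19.4
position: [0.4554, -0.0026, 0.3397]
tool_rot: [[0.948, 0.317, 0.0], [0.317, -0.948, 0.0], [0.0, 0.0, -1.0]]
ft_force: [1.0, -0.0, 0.6]
grip_width: 0.0851
gripper_force: 0.0
```

>>> arm_command(turn=[[0,0,0],[0,0,0],[0,0,0],[0,0,0],[0,0,0],[0,0,0],[0,0,0],[0,0,0],[0,0,0],[0,0,0],[0,0,0]], xyz=[[0.22,-0.7,0.08],[0.22,-0.7,0.08],[0.22,-0.7,0.08],[0.22,-0.7,0.08],[0.22,-0.7,0.08],[0.22,-0.7,0.08],[0.22,-0.7,0.08],[0.22,-0.7,0.08],[0.22,-0.6,0.08],[0.21,-0.44,0.08],[0,0,0]], claw=[85,85,85,85,85,85,85,85,85,85,85])

```text
time_s: 20.5
position: [0.4552, 0.3479, 0.2983]
tool_rot: [[0.948, 0.32, -0.002], [0.32, -0.948, -0.0], [-0.002, -0.0, -1.0]]
ft_force: [-0.1, -0.4, -0.3]
grip_width: 0.0849
gripper_force: 0.0
```

>>> arm_command(turn=[[0,0.8,0],[0,0.9,0],[0,0.9,0],[0,0.9,0],[0,0.9,0],[0,0.8,0],[0,0.8,0],[0,0,0]], xyz=[[0,0,0],[0,0,0],[0,0,0],[0,0,0],[0,0,0],[0,0,0],[0,0,0],[0,0,0]], claw=[85,85,85,85,85,85,85,85])

```text
time_s: 21.3
position: [0.4543, 0.3447, 0.2994]
tool_rot: [[0.822, 0.316, 0.474], [0.274, -0.949, 0.157], [0.5, 0.001, -0.866]]
ft_force: [0.1, 0.2, -0.3]
grip_width: 0.0849
gripper_force: 0.0
```

```bash
python3 - <<'E'
from h import *
st()
R=leanR(18.4,30); g=(HOME@[-.004,0,.06,1])[:3]; tcp=g+.019*R[:,2]
plan([tcp-.14*R[:,2],tcp],R)
E
```

```text
21.3 [0.4543 0.3447 0.2994] q [ 27.6   8.5  84.3  -5.5  57.6 100.9] F [ 0.1  0.2 -0.3] w 0.0849 0.0
turn units [0.01 0.   0.01]
 -> [0.449  0.3496 0.1876] shift units [-1.18 -0.13  1.9 ]
 -> [0.5154 0.3717 0.0664] shift units [-0.   0.   2.8]
```

>>> arm_command(turn=[[0,0,0],[0,0,0],[0,0,0],[0,0,0],[0,0,0]], xyz=[[-0.3,-0.03,0.5],[-0.3,-0.03,0.5],[-0.3,-0.04,0.5],[-0.28,-0.03,0.4],[0,0,0]], claw=[85,85,85,85,85])

```text
time_s: 21.8
position: [0.4493, 0.3498, 0.1849]
tool_rot: [[0.825, 0.315, 0.469], [0.275, -0.949, 0.154], [0.494, 0.002, -0.87]]
ft_force: [0.0, -0.3, 0.0]
grip_width: 0.0848
gripper_force: 0.0
```

```bash
python3 - <<'E'
from h import *
st()
R=leanR(18.4,30); g=(HOME@[-.004,0,.06,1])[:3]; tcp=g+.019*R[:,2]
plan([tcp],R)
E
```

```text
21.8 [0.4493 0.3498 0.1849] q [ 28.5  14.7  96.4  -7.9  40.  104.9] F [ 0.  -0.3  0. ] w 0.0848 0.0
turn units [0.02 0.08 0.  ]
 -> [0.5154 0.3717 0.0664] shift units [0.02 0.   2.75]
```

>>> arm_command(turn=[[0,0,0],[0,0,0],[0,0,0],[0,0,0],[0,0,0],[0,0,0],[0,0,0],[0,0,0],[0,0,0]], xyz=[[0,0,0.4],[0,0,0.4],[0,0,0.4],[0,0,0.4],[0,0,0.4],[0,0,0.4],[0,0,0.2],[0,0,0.18],[0,0,0]], claw=[85,85,85,85,85,85,85,85,85])

```text
time_s: 22.7
position: [0.5167, 0.3726, 0.0674]
tool_rot: [[0.822, 0.315, 0.474], [0.273, -0.949, 0.157], [0.5, 0.0, -0.866]]
ft_force: [-0.7, 0.1, 0.4]
grip_width: 0.0852
gripper_force: 0.0
```

```bash
python3 - <<'E'
from h import *
st()
R=leanR(18.4,30); g=(HOME@[-.004,0,.06,1])[:3]; tcp=g+.019*R[:,2]
plan([tcp],R)
im,d=imaging.get_image("scene"); cv2.imwrite("pics/t1.png",cv2.resize(im[200:350,140:300],None,fx=4,fy=4,interpolation=cv2.INTER_CUBIC))
E
```

```text
22.7 [0.5167 0.3726 0.0674] q [ 27.1  29.7  95.8 -10.4  25.2 107. ] F [-0.7  0.1  0.4] w 0.0852 0.0
turn units [ 0.01  0.   -0.01]
 -> [0.5154 0.3717 0.0664] shift units [-0.04  0.01  0.  ]
```

View pics/t1.png

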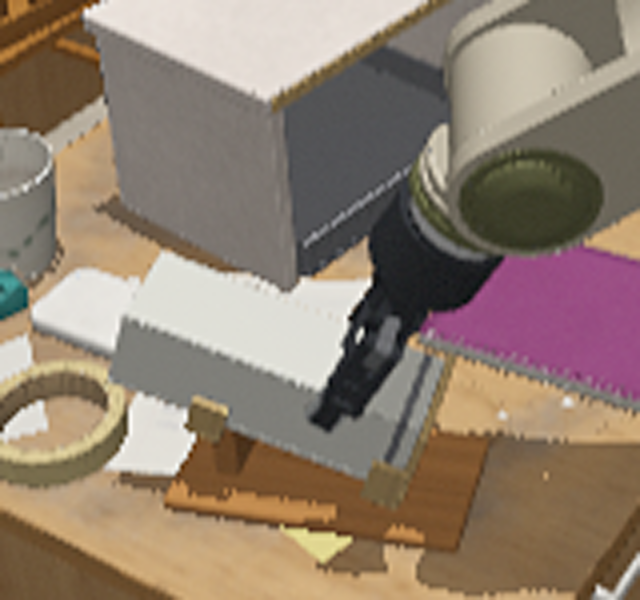

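The fingers straddle the tub between the lips at (325,415). Now I'll grip and lift straight up.

>>> arm_command(turn=[[0,0,0],[0,0,0],[0,0,0],[0,0,0],[0,0,0],[0,0,0],[0,0,0],[0,0,0]], xyz=[[0,0,0],[0,0,0],[0,0,0],[0,0,0],[0,0,0],[0,0,0],[0,0,0],[0,0,0]], claw=[40,40,40,40,40,40,40,40], squeeze=60)

```text
time_s: 23.55
position: [0.5161, 0.3726, 0.0687]
tool_rot: [[0.821, 0.315, 0.476], [0.273, -0.949, 0.158], [0.501, 0.0, -0.865]]
ft_force: [-2.9, -3.4, 5.6]
grip_width: 0.0628
gripper_force: 66.2
```

```bash
python3 - <<'E'
from h import *
st()
s=env.observe(); T=np.eye(4); T[:3,:3]=s["tool_rot"]; T[:3,3]=s["position"]; np.save("grip.npy",np.linalg.inv(T)@HOME)  # tub in tool
G=np.linalg.inv(T)@HOME; m=(G@[0,0,.2,1])[:3]; print("mouth in tool",m.round(4))
for k in(-.8,-.5,.5): print(k,((m-Ro.from_rotvec([0,np.radians(5*k),0]).as_matrix()@m)/.05).round(3))
E
```

```text
23.55 [0.5161 0.3726 0.0687] q [ 27.1  29.6  95.9 -10.4  25.1 107. ] F [-2.9 -3.4  5.6] w 0.0628 66.2
mouth in tool [0.1341 0.0006 0.0157]
-0.8 [ 0.028  0.    -0.186]
-0.5 [ 0.016  0.    -0.117]
0.5 [-0.011  0.     0.117]
```

>>> arm_command(turn=[[0,0,0],[0,0,0],[0,0,0],[0,0,0],[0,0,0],[0,0,0],[0,0,0]], xyz=[[0.05,0,-0.087],[0.1,0,-0.173],[0.2,0,-0.346],[0.25,0,-0.433],[0.25,0,-0.433],[0.15,0,-0.26],[0,0,0]], claw=[40,40,40,40,40,40,40])

```text
time_s: 24.25
position: [0.5167, 0.3732, 0.1705]
tool_rot: [[0.82, 0.315, 0.478], [0.272, -0.949, 0.16], [0.504, -0.001, -0.864]]
ft_force: [-0.6, 0.0, -2.7]
grip_width: 0.0629
gripper_force: 67.3
```

```bash
cat >> h.py <<'E'
F=np.array([.628,.0852,0]); EX=np.array([.9924,-.1229,0]); SY=-7.06
def toolfor(mouth,yaw,pitch):
    G=np.load("grip.npy"); a,p=np.radians([yaw,pitch]); z=np.array([np.cos(p)*np.cos(a),np.cos(p)*np.sin(a),np.sin(p)])
    T=tubT(np.array(mouth)-.2*z,yaw,pitch)@np.linalg.inv(G); return T[:3,3],T[:3,:3]
def now(): s=env.observe(); return s["position"],np.array(s["tool_rot"])
def tub():
    p,R=now(); G=np.load("grip.npy"); T=np.eye(4); T[:3,:3]=R; T[:3,3]=p; B=T@G; m=(B@[0,0,.2,1])[:3]; print("mouth",m.round(4),"in",np.round((m-F)@EX,4),"lat",np.round((m-F)@[-EX[1],EX[0],0],4),"pitch",np.degrees(np.arcsin(B[2,2])).round(1),"yaw",np.degrees(np.arctan2(B[1,2],B[0,2])).round(1))
E
python3 - <<'E'
from h import *
st(); tub(); p,R=now()
p1,R1=toolfor([.5,.3,.2],18.4,3); p2,R2=toolfor(F-.08*EX+[0,0,.22],SY,3); p3,_=toolfor(F-.05*EX+[0,0,.1],SY,3)
print(p2,p3)
plan([[.42,.20,p2[2]]],R)          # move back first, at current attitude
plan([],R1,R0=R); plan([p2,p3],R2,[.42,.20,p2[2]],R1)
E
```

```text
24.25 [0.5167 0.3732 0.1705] q [ 27.1  21.6  88.7  -6.8  40.  102.8] F [-0.6  0.  -2.7] w 0.0629 67.3
mouth [0.6344 0.4116 0.2246] in -0.0338 lat 0.3247 pitch 18.2 yaw 18.4
[0.41609503 0.1120761  0.20026679] [0.44586703 0.1083891  0.08026679]
turn units [0. 0. 0.]
 -> [0.42   0.2    0.2003] shift units [-2.23  2.68 -1.99]
turn units [-0.01 -3.04 -0.  ]
turn units [-1.32 -0.    4.92]
 -> [0.4161 0.1121 0.2003] shift units [0.13 1.75 0.04]
 -> [0.4459 0.1084 0.0803] shift units [-0.04 -0.    2.47]
```

>>> arm_command(turn=[[0,0,0],[0,0,0],[0,0,0],[0,0,0],[0,0,0],[0,0,0],[0,0,0],[0,0,0]], xyz=[[-0.15,0.18,-0.13],[-0.33,0.4,-0.3],[-0.35,0.42,-0.31],[-0.35,0.42,-0.31],[-0.35,0.42,-0.31],[-0.35,0.42,-0.31],[-0.25,0.3,-0.23],[-0.1,0.12,-0.09]], claw=[40,40,40,40,40,40,40,40])

```text
time_s: 25.05
position: [0.4179, 0.1981, 0.1973]
tool_rot: [[0.823, 0.314, 0.473], [0.272, -0.949, 0.157], [0.499, -0.0, -0.867]]
ft_force: [0.4, 0.4, -2.5]
grip_width: 0.0631
gripper_force: 67.3
```

>>> arm_command(turn=[[0,-0.5,0],[0,-0.5,0],[0,-0.6,0],[0,-0.6,0],[0,-0.5,0],[0,-0.3,0],[0,0,0]], xyz=[[0,0,0],[0,0,0],[0,0,0],[0,0,0],[0,0,0],[0,0,0],[0,0,0]], claw=[40,40,40,40,40,40,40])

```text
time_s: 25.75
position: [0.4196, 0.1995, 0.1973]
tool_rot: [[0.917, 0.315, 0.244], [0.304, -0.949, 0.081], [0.258, -0.0, -0.966]]
ft_force: [-0.8, -0.1, -2.9]
grip_width: 0.0626
gripper_force: 67.2
```

>>> arm_command(turn=[[-0.16,0,0.6],[-0.21,0,0.8],[-0.21,0,0.8],[-0.21,0,0.8],[-0.21,0,0.8],[-0.16,0,0.6],[-0.14,0,0.5],[0,0,0]], xyz=[[0,0,0],[0,0,0],[0,0,0],[0,0,0],[0,0,0],[0,0,0],[0,0,0],[0,0,0]], claw=[40,40,40,40,40,40,40,40])

```text
time_s: 26.55
position: [0.419, 0.1996, 0.1974]
tool_rot: [[0.959, -0.121, 0.256], [-0.118, -0.993, -0.03], [0.258, -0.001, -0.966]]
ft_force: [-0.2, 0.8, -3.5]
grip_width: 0.0629
gripper_force: 67.2
```

```bash
python3 - <<'E'
from h import *
st(); tub()
p2,R2=toolfor(F-.08*EX+[0,0,.22],SY,3); p3,_=toolfor(F-.05*EX+[0,0,.1],SY,3); p4,_=toolfor(F+.045*EX+[0,0,.1],SY,3)
plan([p2,p3,p4],R2)
E
```

```text
26.55 [0.419  0.1996 0.1974] q [ 14.    8.4  97.5  -6.   60.3 113.4] F [-0.2  0.8 -3.5] w 0.0629 67.2
mouth [0.5515 0.1828 0.2168] in -0.0879 lat 0.0874 pitch 2.9 yaw -7.0
turn units [-0.02  0.03  0.02]
 -> [0.4161 0.1121 0.2003] shift units [ 0.17  1.74 -0.01]
 -> [0.4459 0.1084 0.0803] shift units [-0.04 -0.    2.47]
 -> [0.5401 0.0967 0.0803] shift units [ 1.83 -0.    0.49]
```

>>> arm_command(turn=[[0,0,0],[0,0,0],[0,0,0],[0,0,0],[0,0,0],[0,0,0],[0,0,0],[0,0,0],[0,0,0],[0,0,0],[0,0,0]], xyz=[[0.02,0.3,0],[0.05,0.5,0],[0.05,0.5,0],[0.05,0.44,0],[0,0,0.4],[0,0,0.5],[0,0,0.5],[0,0,0.5],[0,0,0.35],[-0.04,0,0.22],[0,0,0]], claw=[40,40,40,40,40,40,40,40,40,40,40])

```text
time_s: 27.65
position: [0.4459, 0.1084, 0.0788]
tool_rot: [[0.96, -0.121, 0.254], [-0.117, -0.993, -0.03], [0.256, -0.001, -0.967]]
ft_force: [-0.9, -0.3, -2.7]
grip_width: 0.0629
gripper_force: 67.0
```

```bash
python3 - <<'E'
from h import *
st(); tub()
p4,R2=toolfor(F+.045*EX+[0,0,.1],SY,3)
plan([p4],R2)
im,d=imaging.get_image("top"); cv2.imwrite("pics/p1.png",cv2.resize(im[80:260,90:330],None,fx=3.2,fy=3.2,interpolation=cv2.INTER_CUBIC))
E
```

```text
27.65 [0.4459 0.1084 0.0788] q [-1.000e-01  1.720e+01  1.102e+02 -2.800e+00  3.790e+01  9.880e+01] F [-0.9 -0.3 -2.7] w 0.0629 67.0
mouth [0.5786 0.0917 0.0979] in -0.0498 lat 0.0003 pitch 2.7 yaw -6.9
turn units [-0.02  0.05  0.03]
 -> [0.5401 0.0967 0.0803] shift units [ 1.84 -0.    0.46]
```

View pics/p1.png

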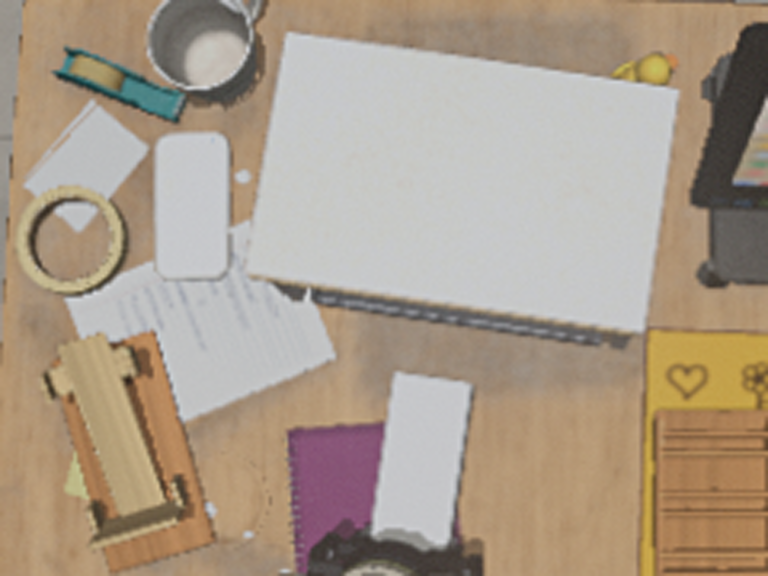

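The tub points square at the shelf's middle, with its mouth at (430,378). The rest at (120,450) is empty. Now I'll slide in and tip about the mouth.

>>> arm_command(turn=[[0,0,0],[0,0,0],[0,0,0],[0,0,0],[0,0,0],[0,0,0]], xyz=[[0.3,0,0.07],[0.4,0,0.1],[0.4,0,0.1],[0.4,0,0.1],[0.34,0,0.07],[0,0,0]], claw=[40,40,40,40,40,40])

```text
time_s: 28.3
position: [0.5428, 0.0967, 0.0839]
tool_rot: [[0.958, -0.121, 0.26], [-0.118, -0.993, -0.031], [0.262, -0.001, -0.965]]
ft_force: [-0.1, 0.6, -3.7]
grip_width: 0.0625
gripper_force: 67.2
```

>>> arm_command(turn=[[0,-0.6,0],[0,-0.6,0],[0,-0.6,0],[0,-0.6,0],[0,-0.6,0],[0,-0.6,0]], xyz=[[0.02,0,-0.12],[0.02,0,-0.12],[0.02,0,-0.12],[0.02,0,-0.12],[0.02,0,-0.12],[0.02,0,-0.12]], claw=[40,40,40,40,40,40])

```text
time_s: 28.9
position: [0.5412, 0.0971, 0.12]
tool_rot: [[0.991, -0.121, -0.054], [-0.121, -0.993, 0.008], [-0.054, -0.001, -0.999]]
ft_force: [0.4, -0.2, -3.0]
grip_width: 0.0628
gripper_force: 67.2
```

```bash
python3 - <<'E'
from h import *
st(); tub()
p4,R2=toolfor(F+.045*EX+[0,0,.09],SY,-28)
plan([p4],R2)
E
```

```text
28.9 [0.5412 0.0971 0.12  ] q [-2.3 27.8 80.3  0.3 75.  94.5] F [ 0.4 -0.2 -3. ] w 0.0628 67.2
mouth [0.6732 0.0805 0.0971] in 0.0455 lat 0.0009 pitch -15.2 yaw -6.9
turn units [-0.02 -2.56  0.03]
 -> [0.549  0.0956 0.1419] shift units [ 0.03  0.01 -0.46]
```

>>> arm_command(turn=[[0,-0.5,0],[0,-0.5,0],[0,-0.5,0],[0,-0.5,0],[0,-0.5,0],[0,0,0],[0,0,0],[0,0,0],[0,0,0],[0,0,0],[0,0,0],[0,0,0]], xyz=[[0.02,0,-0.1],[0.02,0,-0.1],[0.02,0,-0.1],[0.02,0,-0.1],[0.02,0,-0.1],[0,0,0],[0,0,0],[0,0,0],[0,0,0],[0,0,0],[0,0,0],[0,0,0]], claw=[40,40,40,40,40,40,40,40,40,40,40,40])

```text
time_s: 30.1
position: [0.5503, 0.0958, 0.1431]
tool_rot: [[0.956, -0.122, -0.265], [-0.117, -0.993, 0.033], [-0.267, -0.001, -0.964]]
ft_force: [0.3, 0.8, -0.7]
grip_width: 0.0626
gripper_force: 67.1
```

>>> arm_command(turn=[[0,0,0],[0,0,0],[0,0,0],[0,0,0],[0,0,0],[0,0,0],[0,0,0]], xyz=[[0,0,0],[0,0,0],[0,0,0],[0,0,0],[0,0,0],[0,0,0],[0,0,0]], claw=[40,40,40,40,40,40,40])

```text
time_s: 30.8
position: [0.5503, 0.0958, 0.143]
tool_rot: [[0.956, -0.122, -0.265], [-0.117, -0.993, 0.034], [-0.268, -0.001, -0.964]]
ft_force: [0.3, -0.1, -2.4]
grip_width: 0.063
gripper_force: 67.1
```

```bash
python3 - <<'E'
from h import *
st(); tub(); print(env.observe()["wrist_torque"])
im,d=imaging.get_image("scene"); cv2.imwrite("pics/p2.png",cv2.resize(im[170:290,160:310],None,fx=5,fy=5,interpolation=cv2.INTER_CUBIC))
P=cloud("scene",d); m=(P[...,0]>.62)&(P[...,1]<.22)&(P[...,1]>-.08)&(P[...,2]<.12)&(P[...,2]>.015)&(P[...,0]<.85)
hs=cv2.cvtColor(im,cv2.COLOR_BGR2HSV); v,u=np.where(m); print(m.sum(),np.c_[P[m].round(3)*1000,u,v,im[m]][::25].astype(int).tolist())
E
```

```text
30.8 [0.5503 0.0958 0.143 ] q [-2.9 33.2 67.7  1.2 94.5 94.1] F [ 0.3 -0.1 -2.4] w 0.063 67.1
mouth [0.6744 0.0801 0.092 ] in 0.0467 lat 0.0006 pitch -27.6 yaw -6.9
[-0.05424954 -0.13026225 -0.07218007]
1144 [[674, -66, 113, 256, 198, 108, 117, 128], [710, -74, 82, 249, 202, 101, 112, 123], [664, -62, 94, 258, 204, 110, 116, 123], [835, 212, 118, 166, 222, 117, 120, 126], [668, 112, 109, 228, 224, 114, 119, 120], [638, 116, 117, 235, 225, 113, 119, 120], [835, 211, 98, 167, 227, 108, 112, 119], [637, 113, 108, 236, 227, 113, 120, 120], [662, 111, 95, 230, 228, 113, 119, 119], [741, 47, 26, 223, 229, 70, 103, 40], [799, 214, 101, 175, 230, 115, 121, 127], [622, 119, 106, 239, 230, 114, 120, 121], [664, 115, 85, 229, 231, 115, 118, 119], [762, 219, 109, 183, 232, 114, 120, 125], [817, 211, 81, 172, 233, 116, 121, 126], [634, 119, 90, 236, 233, 115, 119, 120], [771, 219, 99, 181, 234, 114, 119, 127], [837, 211, 67, 168, 235, 126, 129, 134], [633, 42, 36, 250, 235, 90, 87, 87], [706, 66, 20, 228, 236, 30, 113, 128], [796, 213, 75, 177, 237, 114, 119, 125], [625, 23, 19, 255, 237, 67, 64,
[... 247 characters left out ...]
5, 183, 243, 115, 121, 126], [777, 215, 55, 182, 244, 112, 119, 126], [775, 218, 54, 182, 245, 114, 120, 126], [781, 216, 46, 181, 246, 114, 119, 126], [785, 217, 42, 180, 247, 114, 121, 128], [792, 216, 34, 179, 248, 115, 120, 126], [804, 213, 24, 177, 249, 114, 119, 126], [640, 120, 25, 235, 249, 61, 59, 60], [672, 147, 27, 222, 250, 59, 116, 85], [653, 220, 78, 212, 251, 110, 108, 115], [794, 216, 17, 179, 252, 113, 118, 125], [639, 150, 34, 230, 252, 61, 59, 58], [648, 164, 35, 225, 253, 90, 101, 81], [645, 174, 39, 224, 254, 71, 78, 67], [642, 162, 28, 227, 255, 63, 60, 60], [642, 168, 24, 226, 257, 62, 60, 61], [653, 210, 37, 215, 260, 77, 74, 73], [648, 198, 22, 219, 262, 68, 67, 67]]
```

>>> arm_command(turn=[[0,-0.4,0],[0,-0.4,0],[0,0,0],[0,0,0],[0,0,0]], xyz=[[0.02,0,-0.1],[0.02,0,-0.1],[0,0,0],[0,0,0],[0,0,0]], claw=[40,40,40,40,40])

```text
time_s: 31.35
position: [0.5547, 0.0953, 0.152]
tool_rot: [[0.936, -0.121, -0.331], [-0.114, -0.993, 0.042], [-0.334, -0.001, -0.943]]
ft_force: [0.5, -0.3, -2.2]
grip_width: 0.0625
gripper_force: 67.4
```

>>> arm_command(turn=[[0,0,0],[0,0,0],[0,0,0]], xyz=[[0,0,0],[0,0,0],[0,0,0]], claw=[40,40,40])

```text
time_s: 31.65
position: [0.555, 0.0952, 0.1521]
tool_rot: [[0.936, -0.122, -0.331], [-0.114, -0.993, 0.042], [-0.334, -0.001, -0.943]]
ft_force: [-0.4, -0.1, -1.7]
grip_width: 0.0628
gripper_force: 67.4
```

>>> arm_command(turn=[[0,0,0],[0,0,0]], xyz=[[0,0,0],[0,0,0]], claw=[40,40])

```text
time_s: 31.85
position: [0.5551, 0.0952, 0.1521]
tool_rot: [[0.936, -0.122, -0.331], [-0.114, -0.993, 0.042], [-0.334, -0.001, -0.943]]
ft_force: [0.1, 0.3, -0.9]
grip_width: 0.0632
gripper_force: 67.4
```

```bash
python3 - <<'E'
from h import *
tub(); fz=[];pz=[]
for i in range(6):
    im,d=imaging.get_image("scene"); fz.append(env.observe()["ft_force"][2])
print("fz",np.round(fz,2),np.mean(fz))
P=cloud("scene",d); hs=cv2.cvtColor(im,cv2.COLOR_BGR2HSV)
m=(P[...,0]>.62)&(P[...,1]<.23)&(P[...,1]>-.1)&(P[...,2]<.12)&(P[...,2]>.003)&(P[...,0]<.85)&(hs[...,1]>70)
n,l,s,c=cv2.connectedComponentsWithStats(m.astype(np.uint8))
for i in range(1,n):
    if s[i,4]>8: q=P[l==i]; print(s[i],q.min(0).round(3),q.max(0).round(3),"h",np.median(hs[l==i],0))
im2=im[170:290,160:310]; cv2.imwrite("pics/p3.png",cv2.resize(im2,None,fx=5,fy=5,interpolation=cv2.INTER_CUBIC))
E
```

```text
mouth [0.6753 0.08   0.0925] in 0.0476 lat 0.0006 pitch -31.6 yaw -6.9
fz [-0.94 -1.34 -0.96 -0.72 -1.7  -2.04] -1.284011427480336
[222 226  12  15  66] [0.683 0.033 0.005] [0.748 0.078 0.034] h [ 70.5 146.  106.5]
[213 249  13   9  82] [0.651 0.143 0.003] [0.693 0.177 0.034] h [ 29.  159.  111.5]
```

The force averages 1.3 N, so only the tub's weight is left. The sticks lie in the tray (tops at or below 34 mm). Now I'll withdraw straight back.

```bash
python3 - <<'E'
from h import *
p,R=now(); plan([p-.13*EX],R); p1=p-.13*EX
R15=R@Ro.from_rotvec([0,np.radians(36),0]).as_matrix()
p2=np.array([.40,.13,.23]); plan([p2],R,p1); 
# yaw to 18.4 at pitch ~4.4 then move over home, pitch up
pa,Ra=toolfor([.5,.3,.2],18.4,4.4); plan([],Ra,p2,R15)
pb,Rb=toolfor((HOME@[0,0,.2,1])[:3]+[0,0,.11],18.4,18); print(pb); plan([[.42,.2,.23],pb],Ra,p2,Ra)
E
```

```text
turn units [0. 0. 0.]
 -> [0.426  0.1112 0.1521] shift units [-2.45 -0.    0.87]
turn units [0. 0. 0.]
 -> [0.4  0.13 0.23] shift units [-1.05 -0.31 -1.28]
turn units [ 1.42 -0.   -4.87]
[0.51608185 0.37261318 0.17866355]
turn units [0. 0. 0.]
 -> [0.42 0.2  0.23] shift units [ 0.79 -1.2   0.23]
 -> [0.5161 0.3726 0.1787] shift units [ 2.5  -2.67  1.81]
```

>>> arm_command(turn=[[0,0,0],[0,0,0],[0,0,0],[0,0,0],[0,0,0],[0,0,0],[0,0,0],[0,0,0],[0,0,0],[0,0,0]], xyz=[[-0.3,0,0.107],[-0.5,0,0.178],[-0.55,0,0.195],[-0.55,0,0.195],[-0.55,0,0.195],[0,0,0],[-0.35,-0.1,-0.42],[-0.35,-0.1,-0.43],[-0.35,-0.11,-0.43],[0,0,0]], claw=[40,40,40,40,40,40,40,40,40,40])

```text
time_s: 33.15
position: [0.401, 0.1303, 0.2326]
tool_rot: [[0.938, -0.121, -0.325], [-0.113, -0.993, 0.042], [-0.328, -0.002, -0.945]]
ft_force: [-0.4, -0.5, -1.4]
grip_width: 0.0628
gripper_force: 67.4
```

>>> arm_command(turn=[[0,0.8,0],[0,0.9,0],[0,0.9,0],[0,0.9,0],[0,0.9,0],[0,0.9,0],[0,0.9,0],[0,1.0,0],[0,0,0]], xyz=[[0,0,0],[0,0,0],[0,0,0],[0,0,0],[0,0,0],[0,0,0],[0,0,0],[0,0,0],[0,0,0]], claw=[40,40,40,40,40,40,40,40,40])

```text
time_s: 34.05
position: [0.3985, 0.1298, 0.2289]
tool_rot: [[0.952, -0.121, 0.28], [-0.116, -0.993, -0.034], [0.282, -0.0, -0.959]]
ft_force: [-0.7, 0.3, -1.1]
grip_width: 0.0629
gripper_force: 67.3
```

>>> arm_command(turn=[[0.24,0,-0.8],[0.24,0,-0.8],[0.24,0,-0.8],[0.24,0,-0.8],[0.24,0,-0.8],[0.22,0,-0.87],[0,0,0]], xyz=[[0,0,0],[0,0,0],[0,0,0],[0,0,0],[0,0,0],[0,0,0],[0,0,0]], claw=[40,40,40,40,40,40,40])

```text
time_s: 34.75
position: [0.4008, 0.1291, 0.2295]
tool_rot: [[0.911, 0.315, 0.268], [0.302, -0.949, 0.089], [0.282, -0.0, -0.959]]
ft_force: [-0.1, -0.2, -2.6]
grip_width: 0.063
gripper_force: 67.3
```

```bash
python3 - <<'E'
from h import *
st(); tub(); p,R=now()
pb,Rb=toolfor((HOME@[0,0,.2,1])[:3]+[0,0,.11],18.4,18); plan([[.42,.25,.24]],R); plan([pb],Rb,[.42,.25,.24],R)
E
```

```text
34.75 [0.4008 0.1291 0.2295] q [ -2.3  -0.2 101.6   6.4  63.4  67.2] F [-0.1 -0.2 -2.6] w 0.063 67.3
mouth [0.5273 0.1705 0.2523] in -0.1104 lat 0.0723 pitch 4.3 yaw 18.4
turn units [0. 0. 0.]
 -> [0.42 0.25 0.24] shift units [ 1.14 -2.17  0.12]
turn units [-0.    2.74 -0.  ]
 -> [0.5161 0.3726 0.1787] shift units [ 1.63 -1.72  2.36]
```

>>> arm_command(turn=[[0,0,0],[0,0,0],[0,0,0],[0,0,0],[0,0,0],[0,0.9,0],[0,0.9,0],[0,0.94,0],[0,0,0]], xyz=[[0.23,-0.43,0.02],[0.23,-0.43,0.03],[0.23,-0.43,0.02],[0.23,-0.44,0.03],[0.22,-0.44,0.02],[0,0,0],[0,0,0],[0,0,0],[0,0,0]], claw=[40,40,40,40,40,40,40,40,40])

```text
time_s: 35.65
position: [0.4179, 0.2502, 0.2389]
tool_rot: [[0.822, 0.314, 0.475], [0.272, -0.949, 0.157], [0.501, -0.0, -0.866]]
ft_force: [0.9, -0.0, -1.4]
grip_width: 0.0626
gripper_force: 67.4
```

>>> arm_command(turn=[[0,0,0],[0,0,0],[0,0,0],[0,0,0],[0,0,0],[0,0,0],[0,0,0]], xyz=[[0.2,-0.2,0.28],[0.3,-0.3,0.43],[0.3,-0.32,0.43],[0.3,-0.32,0.43],[0.3,-0.32,0.43],[0.23,-0.26,0.36],[0,0,0]], claw=[40,40,40,40,40,40,40])

```text
time_s: 36.35
position: [0.5169, 0.3744, 0.1768]
tool_rot: [[0.822, 0.314, 0.474], [0.273, -0.949, 0.156], [0.499, 0.001, -0.866]]
ft_force: [-0.8, -0.7, -1.9]
grip_width: 0.0627
gripper_force: 67.3
```

```bash
python3 - <<'E'
from h import *
st(); tub(); m=(HOME@[0,0,.2,1])[:3]
pb,Rb=toolfor(m+[0,0,.05],18.4,18); pc,_=toolfor(m+[0,0,.001],18.4,18); plan([pb,pc],Rb)
E
```

```text
36.35 [0.5169 0.3744 0.1768] q [ 27.3  21.4  87.7  -6.8  41.5 102.9] F [-0.8 -0.7 -1.9] w 0.0627 67.3
mouth [0.6348 0.4129 0.2302] in -0.0335 lat 0.3261 pitch 17.9 yaw 18.4
turn units [ 0.01  0.02 -0.  ]
 -> [0.5161 0.3726 0.1187] shift units [-0.61  0.03  0.99]
 -> [0.5161 0.3726 0.0697] shift units [-0.49 -0.    0.85]
```

>>> arm_command(turn=[[0,0,0],[0,0,0],[0,0,0],[0,0,0],[0,0,0],[0,0,0],[0,0,0]], xyz=[[-0.2,0.01,0.33],[-0.21,0.01,0.33],[-0.2,0.01,0.33],[-0.15,0,0.26],[-0.15,0,0.26],[-0.13,0,0.22],[0,0,0]], claw=[40,40,40,40,40,40,40])

```text
time_s: 37.05
position: [0.5146, 0.3705, 0.0768]
tool_rot: [[0.822, 0.314, 0.475], [0.272, -0.949, 0.156], [0.5, 0.001, -0.866]]
ft_force: [-0.4, -0.7, -1.0]
grip_width: 0.0629
gripper_force: 67.4
```

```bash
python3 - <<'E'
from h import *
st(); tub(); m=(HOME@[0,0,.2,1])[:3]
pc,Rb=toolfor(m+[0,0,.000],18.4,18); plan([pc],Rb)
E
```

```text
37.05 [0.5146 0.3705 0.0768] q [ 27.   28.7  95.7 -10.1  26.3 106.6] F [-0.4 -0.7 -1. ] w 0.0629 67.4
mouth [0.6325 0.4089 0.1303] in -0.0353 lat 0.3218 pitch 17.9 yaw 18.3
turn units [ 0.02  0.01 -0.01]
 -> [0.5161 0.3726 0.0687] shift units [-0.05 -0.03  0.16]
```

>>> arm_command(turn=[[0,0,0],[0,0,0],[0,0,0],[0,0,0]], xyz=[[0.02,-0.03,0.03],[-0.03,0,0.06],[-0.03,0,0.05],[0,0,0]], claw=[40,40,40,40])

```text
time_s: 37.45
position: [0.5156, 0.3729, 0.071]
tool_rot: [[0.82, 0.315, 0.477], [0.273, -0.949, 0.158], [0.503, 0.001, -0.864]]
ft_force: [-0.0, -0.1, -1.5]
grip_width: 0.0628
gripper_force: 67.4
```

```bash
python3 - <<'E'
from h import *
st(); tub(); m=(HOME@[0,0,.2,1])[:3]
pc,Rb=toolfor(m+[0,0,.000],18.4,18); plan([pc],Rb)
E
```

```text
37.45 [0.5156 0.3729 0.071 ] q [ 27.2  29.4  95.8 -10.5  25.3 107.2] F [-0.  -0.1 -1.5] w 0.0628 67.4
mouth [0.6333 0.4115 0.1249] in -0.0348 lat 0.3244 pitch 18.1 yaw 18.4
turn units [ 0.01 -0.02  0.  ]
 -> [0.5161 0.3726 0.0687] shift units [-0.02  0.01  0.04]
```

>>> arm_command(turn=[[0,0,0],[0,0,0],[0,0,0]], xyz=[[-0.01,0,0.03],[-0.01,0,0.02],[0,0,0]], claw=[40,40,40])

```text
time_s: 37.75
position: [0.5162, 0.3732, 0.0688]
tool_rot: [[0.82, 0.315, 0.478], [0.273, -0.949, 0.158], [0.504, 0.001, -0.864]]
ft_force: [0.4, -0.3, -0.2]
grip_width: 0.0628
gripper_force: 67.6
```

>>> arm_command(turn=[[0,0,0],[0,0,0],[0,0,0],[0,0,0],[0,0,0],[0,0,0]], xyz=[[0,0,0],[0,0,0],[0,0,0],[0,0,0],[0,0,0],[0,0,0]], claw=[70,85,85,85,85,85])

```text
time_s: 38.35
position: [0.5161, 0.3732, 0.0686]
tool_rot: [[0.82, 0.315, 0.478], [0.273, -0.949, 0.158], [0.503, 0.001, -0.864]]
ft_force: [-0.3, 0.1, 0.4]
grip_width: 0.0847
gripper_force: 0.0
```

>>> arm_command(turn=[[0,0,0],[0,0,0],[0,0,0],[0,0,0],[0,0,0],[0,0,0],[0,0,0],[0,0,0]], xyz=[[0,0,-0.3],[0,0,-0.5],[0,0,-0.7],[0,0,-0.7],[0,0,-0.7],[0,0,-0.7],[0,0,-0.7],[0,0,0]], claw=[85,85,85,85,85,85,85,85])

```text
time_s: 39.15
position: [0.4125, 0.3395, 0.2598]
tool_rot: [[0.816, 0.316, 0.484], [0.272, -0.949, 0.162], [0.511, -0.001, -0.86]]
ft_force: [0.7, -0.6, 0.8]
grip_width: 0.0851
gripper_force: 0.0
```

```bash
python3 - <<'E'
from h import *
st()
im,d=imaging.get_image("top"); Pt=cloud("top",d); np.savez("top2.npz",im=im,d=d); hs=cv2.cvtColor(im,cv2.COLOR_BGR2HSV)
a=np.radians(18.4); ax=np.array([np.cos(a),np.sin(a),0]); sd=np.array([-ax[1],ax[0],0])
m=(Pt[...,2]>.06)&(Pt[...,2]<.16)&(Pt[...,1]>.3)&(Pt[...,1]<.47)&(Pt[...,0]>.42)&(Pt[...,0]<.67)&(hs[...,1]<60)&(hs[...,2]>130)
p=Pt[m]; s=p@ax
for lo in np.arange(.528,.74,.02):
    k=(s>=lo)&(s<lo+.02); 
    if k.sum()>5: print(round(lo+.01,3),k.sum(),"z",np.median(p[k,2]).round(4),"side",(p[k]@sd).min().round(4),(p[k]@sd).max().round(4))
m=(hs[...,1]<50)&(hs[...,2]>170)&(Pt[...,2]<.02)&(Pt[...,1]<-.15)&(Pt[...,1]>-.6)&(Pt[...,0]>.2)&(Pt[...,0]<.6)
n,l,q,c=cv2.connectedComponentsWithStats(m.astype(np.uint8))
for i in range(1,n):
    if q[i,4]>300: u=np.argwhere(l==i)[:,::-1].astype(float); w=onplane("top",u,.0075); print("ruler",cv2.minAreaRect((w[:,:2]*1000).astype(np.float32)))
m=(hs[...,0]>135)&(hs[...,0]<165)&(hs[...,1]>80)&(Pt[...,2]<.05)
E
```

```text
39.15 [0.4125 0.3395 0.2598] q [ 29.8   6.5  93.9  -7.5  49.7 104.7] F [ 0.7 -0.6  0.8] w 0.0851 0.0
0.538 173 z 0.0946 side 0.1599 0.2248
0.558 181 z 0.1009 side 0.1612 0.2253
0.578 181 z 0.1075 side 0.1605 0.2236
0.598 192 z 0.1137 side 0.1596 0.2257
0.618 189 z 0.1195 side 0.1603 0.2252
0.638 189 z 0.1267 side 0.159 0.2233
0.658 188 z 0.1329 side 0.1544 0.2241
0.678 199 z 0.1397 side 0.1561 0.2255
0.698 198 z 0.1462 side 0.159 0.2251
0.718 116 z 0.1502 side 0.1597 0.2264
0.738 48 z 0.0948 side 0.1608 0.2234
ruler ((376.4869079589844, -335.1806640625), (46.05687713623047, 198.59849548339844), 6.6207146644592285)
```

The tub is home, with the same top-face heights and sides as at the start. The ruler has been knocked to about (0.376,-0.335). Next I'll fit the notebook's right edge and move to the ruler.

```bash
python3 - <<'E'
from h import *
T=np.load("top0.npz"); hs=cv2.cvtColor(T["im"],cv2.COLOR_BGR2HSV)
m=((hs[...,0]>135)&(hs[...,0]<165)&(hs[...,1]>80)).astype(np.uint8); n,l,s,c=cv2.connectedComponentsWithStats(m); i=1+np.argmax(s[1:,4]); m=l==i
print(s[i])
R=[];L=[]
for v in range(s[i,1]+6,s[i,1]+s[i,3]-6):
    u=np.where(m[v])[0]; R.append((u.max()+.5,v)); L.append((u.min()-.5,v))
for nm,e in(("right",R),("left",L)):
    w=onplane("top",e,.011)[:,:2]; k=np.polyfit(w[:,0],w[:,1],1)
    for _ in range(3): r=w[:,1]-np.polyval(k,w[:,0]); g=abs(r)<2*r.std()+1e-5; k=np.polyfit(w[g,0],w[g,1],1)
    print(nm,"yaw",np.degrees(np.arctan(k[0])).round(2),"y at x=.44",np.polyval(k,.44).round(4),"std",r.std().round(4))
B=[];Tt=[]
for u in range(s[i,0]+8,s[i,0]+s[i,2]-8):
    v=np.where(m[:,u])[0]; B.append((u,v.max()+.5)); Tt.append((u,v.min()-.5))
for nm,e in(("near",B),("far",Tt)):
    w=onplane("top",e,.011)[:,:2]; k=np.polyfit(w[:,1],w[:,0],1); print(nm,"yaw",-np.degrees(np.arctan(k[0])).round(2),"x at y=.148",np.polyval(k,.148).round(4),"at .05",np.polyval(k,.05).round(4))
R0=now()[1]; plan([[.4125,.20,.30],[.3765,-.335,.20]],R0); plan([],down(18.4)); plan([],down(96.6),R0=down(18.4))
E
```

```text
[ 180  211   56   76 3614]
right yaw 5.76 y at x=.44 0.076 std 0.0008
left yaw 5.71 y at x=.44 0.2185 std 0.0028
near yaw 6.19 x at y=.148 0.3354 at .05 0.346
far yaw 5.38 x at y=.148 0.541 at .05 0.5503
turn units [0. 0. 0.]
 -> [0.4125 0.2    0.3   ] shift units [-0.33  2.64 -1.19]
 -> [ 0.3765 -0.335   0.2   ] shift units [-4.52  9.92 -0.34]
turn units [-0.  -6.1  0. ]
turn units [  0.     0.   -15.64]
```

>>> arm_command(turn=[[0,-0.9,0],[0,-0.9,0],[0,-0.9,0],[0,-0.9,0],[0,-0.9,0],[0,-0.8,0],[0,-0.8,0],[0,0,0]], xyz=[[0,0,0],[0,0,0],[0,0,0],[0,0,0],[0,0,0],[0,0,0],[0,0,0],[0,0,0]], claw=[60,50,50,50,50,50,50,50])

```text
time_s: 40.0
position: [0.4143, 0.3391, 0.2528]
tool_rot: [[0.949, 0.315, -0.007], [0.315, -0.949, -0.004], [-0.008, 0.001, -1.0]]
ft_force: [-0.3, 0.2, 0.5]
grip_width: 0.05
gripper_force: 0.0
```

>>> arm_command(turn=[[0,0,-1],[0,0,-1],[0,0,-1],[0,0,-1],[0,0,-1],[0,0,-1],[0,0,-1],[0,0,-1],[0,0,-1],[0,0,-1],[0,0,-1],[0,0,-1]], xyz=[[0,0,0],[0,0,0],[0,0,0],[0,0,0],[0,0,0],[0,0,0],[0,0,0],[0,0,0],[0,0,0],[0,0,0],[0,0,0],[0,0,0]], claw=[50,50,50,50,50,50,50,50,50,50,50,50])

```text
time_s: 41.2
position: [0.4129, 0.339, 0.2538]
tool_rot: [[0.198, 0.98, -0.004], [0.98, -0.198, -0.002], [-0.003, -0.003, -1.0]]
ft_force: [-0.1, 0.2, 0.2]
grip_width: 0.0499
gripper_force: 0.0
```

>>> arm_command(turn=[[0,0,-1],[0,0,-1],[0,0,-1],[0,0,-0.6],[0,0,0]], xyz=[[0,0,0],[0,0,0],[0,0,0],[0,0,0],[0,0,0]], claw=[50,50,50,50,50])

```text
time_s: 41.7
position: [0.413, 0.339, 0.2539]
tool_rot: [[-0.112, 0.994, -0.004], [0.994, 0.112, -0.002], [-0.002, -0.004, -1.0]]
ft_force: [0.2, -0.2, -0.3]
grip_width: 0.0502
gripper_force: 0.0
```

```bash
python3 - <<'E'
from h import *
st(); plan([[.376,-.20,.26]],down(96.6))
im,d=imaging.get_image("top"); hs=cv2.cvtColor(im,cv2.COLOR_BGR2HSV); Pt=cloud("top",d)
R=(hs[...,2]<70)&(Pt[...,2]>.012)&(Pt[...,2]<.05)&(Pt[...,1]<-.2)&(Pt[...,1]>-.5)&(Pt[...,0]>.3)&(Pt[...,0]<.46)
n,l,q,c=cv2.connectedComponentsWithStats(R.astype(np.uint8))
for i in range(1,n):
    if q[i,4]>60: u=np.argwhere(l==i)[:,::-1].astype(float); w=onplane("top",u,.0335); print("rib",cv2.minAreaRect((w[:,:2]*1000).astype(np.float32)))
E
```

```text
41.7 [0.413  0.339  0.2539] q [26.7 18.7 71.8 -0.  89.8 20.3] F [ 0.2 -0.2 -0.3] w 0.0502 0.0
turn units [-0.05  0.02 -0.04]
 -> [ 0.376 -0.2    0.26 ] shift units [-10.62  -1.97  -0.12]
```

>>> arm_command(turn=[[0,0,0],[0,0,0],[0,0,0],[0,0,0],[0,0,0],[0,0,0],[0,0,0],[0,0,0],[0,0,0],[0,0,0]], xyz=[[-0.4,-0.08,0],[-0.75,-0.13,0],[-0.75,-0.13,0],[-0.75,-0.13,0],[-0.75,-0.13,0],[-0.75,-0.13,0],[-0.75,-0.13,0],[-0.75,-0.13,0],[-0.75,-0.13,0],[-0.75,-0.13,0]], claw=[50,50,50,50,50,50,50,50,50,50])

```text
time_s: 42.75
position: [0.3904, -0.0244, 0.2552]
tool_rot: [[-0.11, 0.994, -0.003], [0.994, 0.11, -0.003], [-0.002, -0.004, -1.0]]
ft_force: [-0.1, 0.1, -1.0]
grip_width: 0.0498
gripper_force: 0.0
```

>>> arm_command(turn=[[0,0,0],[0,0,0],[0,0,0],[0,0,0],[0,0,0],[0,0,0],[0,0,0],[0,0,0],[0,0,0]], xyz=[[-0.75,-0.13,0.1],[-0.75,-0.13,0.1],[-0.75,-0.13,0.1],[-0.75,-0.13,0.1],[-0.75,-0.13,0.1],[-0.75,-0.13,0.1],[-0.75,-0.13,0.1],[-0.75,-0.13,0.1],[0,0,0]], claw=[50,50,50,50,50,50,50,50,50])

```text
time_s: 43.65
position: [0.3717, -0.3304, 0.2147]
tool_rot: [[-0.106, 0.994, -0.005], [0.994, 0.106, -0.002], [-0.002, -0.005, -1.0]]
ft_force: [0.1, -0.1, 0.2]
grip_width: 0.0504
gripper_force: 0.0
```

```bash
python3 - <<'E'
from h import *
st(); plan([[.3765,-.335,.10],[.3765,-.335,.012]],down(96.6))
im,d=imaging.get_image("scene"); im2,d2=imaging.get_image("top"); hs=cv2.cvtColor(im2,cv2.COLOR_BGR2HSV)
m=(hs[...,1]<50)&(hs[...,2]>150); n,l,q,c=cv2.connectedComponentsWithStats(m.astype(np.uint8))
for i in range(1,n):
    if q[i,4]>80:
        w=onplane("top",np.argwhere(l==i)[:,::-1].astype(float),.0075)
        if .25<w[:,0].mean()<.5 and -.55<w[:,1].mean()<-.15: print(q[i],cv2.minAreaRect((w[:,:2]*1000).astype(np.float32)))
E
```

```text
43.65 [ 0.3717 -0.3304  0.2147] q [-55.1  16.4  81.8  -0.3  81.9 -61.2] F [ 0.1 -0.1  0.2] w 0.0504 0.0
turn units [-0.06  0.02 -0.1 ]
 -> [ 0.3765 -0.335   0.1   ] shift units [-0.1   0.08  2.29]
 -> [ 0.3765 -0.335   0.012 ] shift units [0.   0.   1.76]
[348 224  15  21 188] ((491.12890625, -270.0842590332031), (55.462669372558594, 38.60588073730469), 10.602200508117676)
[ 364  257   93   86 2459] ((292.5387878417969, -446.19207763671875), (159.96890258789062, 241.94888305664062), 36.1220703125)
[342 269  20  17 248] ((368.7355041503906, -262.9853210449219), (45.65229797363281, 53.88143539428711), 6.022282123565674)
[301 293  29  36 506] ((270.5313415527344, -161.212158203125), (99.43516540527344, 79.732421875), 1.1007254123687744)
```

>>> arm_command(turn=[[-0.06,0.02,-0.1],[0,0,0],[0,0,0],[0,0,0],[0,0,0],[0,0,0],[0,0,0],[0,0,0],[0,0,0]], xyz=[[-0.1,0.08,0.4],[0,0,0.6],[0,0,0.6],[0,0,0.6],[0,0,0.6],[0,0,0.5],[0,0,0.4],[0,0,0.2],[0,0,0]], claw=[50,50,50,50,50,50,50,50,50])

```text
time_s: 44.65
position: [0.377, -0.3305, 0.0207]
tool_rot: [[-0.12, 0.993, -0.0], [0.993, 0.12, 0.001], [0.001, -0.0, -1.0]]
ft_force: [-0.2, -1.0, 0.3]
grip_width: 0.0502
gripper_force: 0.0
```

```bash
python3 - <<'E'
from h import *
st(); plan([[.3768,-.3355,.012]],down(96.5))
E
```

```text
44.65 [ 0.377  -0.3305  0.0207] q [-54.8  30.3  97.    0.   52.8 -61.7] F [-0.2 -1.   0.3] w 0.0502 0.0
turn units [-0.   -0.01  0.08]
 -> [ 0.3768 -0.3355  0.012 ] shift units [-0.1  -0.02  0.17]
```

>>> arm_command(turn=[[0,0,0.08],[0,0,0],[0,0,0],[0,0,0],[0,0,0],[0,0,0],[0,0,0],[0,0,0],[0,0,0],[0,0,0]], xyz=[[-0.1,-0.02,0.08],[0,0,0.08],[0,0,0],[0,0,0],[0,0,0],[0,0,0],[0,0,0],[0,0,0],[0,0,0],[0,0,0]], claw=[50,50,30,20,5,5,5,5,5,5], squeeze=50)

```text
time_s: 45.65
position: [0.3766, -0.3367, 0.0131]
tool_rot: [[-0.113, 0.994, 0.001], [0.994, 0.113, 0.0], [-0.0, 0.001, -1.0]]
ft_force: [0.8, -0.3, -0.7]
grip_width: 0.0048
gripper_force: 0.0
```

```bash
python3 - <<'E'
from h import *
st(); print(now()[1].round(3).tolist())
E
```

```text
45.65 [ 0.3766 -0.3367  0.0131] q [-55.3  31.3  96.8   0.   51.9 -61.8] F [ 0.8 -0.3 -0.7] w 0.0048 0.0
[[-0.113, 0.994, 0.001], [0.994, 0.113, 0.0], [-0.0, 0.001, -1.0]]
```

The grip closed on nothing. I'll lift, move aside and measure the ruler again.

>>> arm_command(turn=[[0,0,0],[0,0,0],[0,0,0],[0,0,0],[0,0,0],[0,0,0],[0,0,0],[0,0,0],[0,0,0],[0,0,0]], xyz=[[0,0,0],[0,0,0],[0,0,-0.4],[0,0,-0.7],[0,0,-0.9],[0,0,-0.9],[0.9,0,0],[0.95,0,0],[0.95,0,0],[0.95,0,0]], claw=[50,50,50,50,50,50,50,50,50,50])

```text
time_s: 46.65
position: [0.3547, -0.1487, 0.1581]
tool_rot: [[-0.112, 0.994, 0.001], [0.994, 0.112, -0.0], [-0.0, 0.001, -1.0]]
ft_force: [0.9, -0.5, -0.6]
grip_width: 0.0503
gripper_force: 0.0
```

```bash
python3 - <<'E'
from h import *
st()
im,d=imaging.get_image("top"); Pt=cloud("top",d); np.savez("top3.npz",im=im,d=d); hs=cv2.cvtColor(im,cv2.COLOR_BGR2HSV)
m=(hs[...,1]<50)&(hs[...,2]>150); n,l,q,c=cv2.connectedComponentsWithStats(m.astype(np.uint8))
for i in range(1,n):
    if q[i,4]>80:
        w=onplane("top",np.argwhere(l==i)[:,::-1].astype(float),.0075)
        if .25<w[:,0].mean()<.55 and -.6<w[:,1].mean()<-.1: print(q[i],cv2.minAreaRect((w[:,:2]*1000).astype(np.float32)))
cv2.imwrite("pics/r.png",cv2.resize(im[200:340,270:460],None,fx=4,fy=4,interpolation=cv2.INTER_CUBIC))
E
```

```text
46.65 [ 0.3547 -0.1487  0.1581] q [-40.6   8.3 103.3   0.   68.4 -47. ] F [ 0.9 -0.5 -0.6] w 0.0503 0.0
[348 224  15  21 210] ((490.663818359375, -270.1701965332031), (56.41474914550781, 38.6035270690918), 10.545930862426758)
[342 263  69  22 831] ((376.24920654296875, -335.2145080566406), (47.12004089355469, 198.6244354248047), 6.441431999206543)
[ 272  266   87   85 2794] ((262.181884765625, -170.12222290039062), (151.8790283203125, 229.6456298828125), 51.493778228759766)
[364 294  35  22 337] ((290.079345703125, -350.9234619140625), (60.185115814208984, 99.40084075927734), 0.6446081399917603)
```

View pics/r.png

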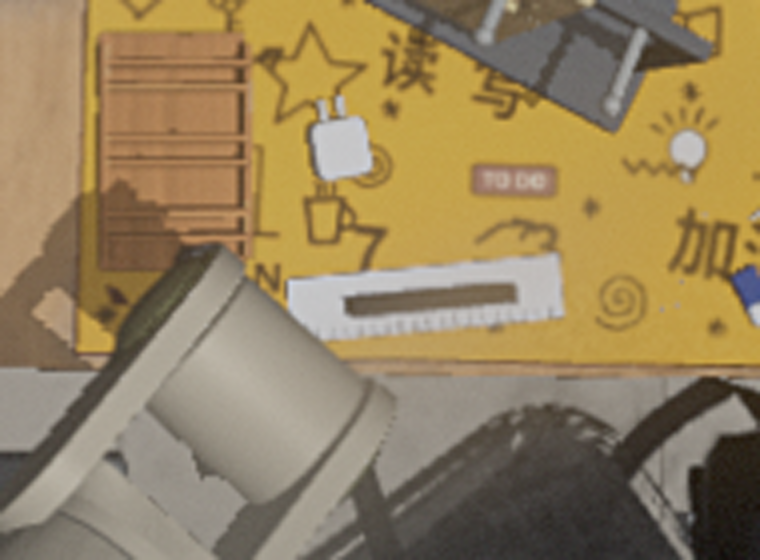

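The ruler is still at (0.376,-0.335), with its rib at crop pixel (430,300). The gripper was over it, so I'll check the rib's height.

```bash
python3 - <<'E'
from h import *
T=np.load("top3.npz"); P=cloud("top",T["d"]); z=P[...,2]*1000
print(z[266:285,377].round(1),T["im"][266:285,377].mean(1).round())
m=(T["im"].max(2)<130)&(z>-5)&(z<60); m[:262]=0;m[288:]=0;m[:,:354]=0;m[:,402:]=0
q=np.argwhere(m)[:,::-1].astype(float)
for h in(.0075,.0335): print(h,cv2.minAreaRect((onplane("top",q,h)[:,:2]*1000).astype(np.float32)))
print(np.nanpercentile(z[m],[5,50,95]))
S=imaging.get_image("scene"); Q=cloud("scene",S[1]); k=(abs(Q[...,0]-.376)<.05)&(abs(Q[...,1]+.335)<.11)
print("scene",k.sum(),np.nanpercentile(Q[k][:,2],[1,50,90,99]), Q[k&(S[0].max(2)<70)].mean(0))
E
```

```text
[ 2.1  6.   7.5  9.3  6.5  3.1 11.2 31.8 34.6 40.4 37.9  nan  5.7  6.2
  8.3 10.8  0.8  4.4 -0.7] [158. 197. 194. 195. 195. 178. 112.  93. 100. 101. 103. 140. 179. 186.
 177. 178. 158. 142. 147.]
0.0075 ((388.6890563964844, -337.5865173339844), (45.666866302490234, 122.61289978027344), 0.8988234996795654)
0.0335 ((389.9699401855469, -331.6235656738281), (44.848976135253906, 120.41683959960938), 0.898787260055542)
[ 8.93227241 32.40065828 37.23227748]
scene 1357 [-0.75803834 -0.74322616  0.01054651  0.03623739] [ 0.37215239 -0.31899083  0.02913669]
```

```bash
python3 - <<'E'
from h import *
T=np.load("top3.npz"); P=cloud("top",T["d"]); g=T["im"].max(2)
for u in(360,368,377,386,394):
    v=np.where(g[262:288,u]<150)[0]+262; print(u,v, onplane("top",[(u,v.mean())],.0335).round(4)[0,:2] if len(v) else "")
print(onplane("top",[(377,272),(377,277)],.0335).round(4)[:,:2], onplane("top",[(377,266),(377,282.5)],.0075).round(4)[:,:2])
S,d=imaging.get_image("scene"); Q=cloud("scene",d); print(proj("scene",[[.3765,-.335,.0335]]))
k=(Q[...,2]>.02)&(Q[...,2]<.045)&(Q[...,0]>.3)&(Q[...,0]<.46)&(Q[...,1]<-.23)&(Q[...,1]>-.43); q=Q[k]; print(k.sum(),q.mean(0),np.percentile(q,[5,95],axis=0))
E
```

```text
360 [266 267 273 274 275 276 277 278] [ 0.3801 -0.2829]
368 [273 274 275 276 277] [ 0.3755 -0.3058]
377 [272 273 274 275 276 277] [ 0.3773 -0.3315]
386 [271 272 273 274 275 276] [ 0.3805 -0.3573]
394 [271 272 273 274 275 281] [ 0.3785 -0.3804]
[[ 0.3844 -0.3314]
 [ 0.3703 -0.3317]] [[ 0.4001 -0.337 ]
 [ 0.3529 -0.3379]]
[[360.99477236 205.3235904 ]]
88 [ 0.37432109 -0.32764396  0.03205084] [[ 0.36634052 -0.39022067  0.02194617]
 [ 0.38331929 -0.27736433  0.03725895]]
```

The measurements put the rib at the expected spot. I'll retry the grasp slightly deeper and watch the width while it closes.

```bash
python3 - <<'E'
from h import *
st(); plan([[.3765,-.335,.158],[.3765,-.335,.05],[.3765,-.335,.0105]],down(96.5))
E
```

```text
46.8 [ 0.355  -0.1484  0.1584] q [-40.5   8.3 103.2   0.   68.4 -47.2] F [ 0.2 -1.1  0.6] w 0.0502 0.0
turn units [0.01 0.   0.03]
 -> [ 0.3765 -0.335   0.158 ] shift units [-3.76  0.    0.01]
 -> [ 0.3765 -0.335   0.05  ] shift units [0.   0.   2.16]
 -> [ 0.3765 -0.335   0.0105] shift units [0.   0.   0.79]
```

>>> arm_command(turn=[[0,0,0],[0,0,0],[0,0,0],[0,0,0],[0,0,0],[0,0,0],[0,0,0],[0,0,0],[0,0,0],[0,0,0]], xyz=[[-0.5,0,0],[-0.8,0,0],[-0.9,0,0],[-0.9,0,0],[-0.66,0,0],[0,0,0.5],[0,0,0.6],[0,0,0.6],[0,0,0.46],[0,0,0]], claw=[50,50,50,50,50,50,50,50,50,50])

```text
time_s: 47.8
position: [0.3755, -0.3371, 0.0475]
tool_rot: [[-0.112, 0.994, -0.003], [0.994, 0.112, 0.004], [0.005, -0.002, -1.0]]
ft_force: [-0.7, -0.8, 0.9]
grip_width: 0.05
gripper_force: 0.0
```

```bash
python3 - <<'E'
from h import *
st(); plan([[.3765,-.335,.0105]],down(96.5))
E
```

```text
47.8 [ 0.3755 -0.3371  0.0475] q [-55.4  28.2  94.7   0.   57.3 -61.8] F [-0.7 -0.8  0.9] w 0.05 0.0
turn units [-0.02 -0.05 -0.02]
 -> [ 0.3765 -0.335   0.0105] shift units [0.04 0.02 0.74]
```

>>> arm_command(turn=[[0,0,0],[0,0,0],[0,0,0],[0,0,0],[0,0,0],[0,0,0]], xyz=[[0.04,0.02,0.3],[0,0,0.26],[0,0,0.16],[0,0,0],[0,0,0],[0,0,0]], claw=[50,50,50,50,50,50])

```text
time_s: 48.4
position: [0.3778, -0.3356, 0.0149]
tool_rot: [[-0.113, 0.994, 0.001], [0.994, 0.113, -0.001], [-0.001, 0.001, -1.0]]
ft_force: [-0.2, 0.1, -0.1]
grip_width: 0.0503
gripper_force: 0.0
```

>>> arm_command(turn=[[0,0,0],[0,0,0],[0,0,0],[0,0,0]], xyz=[[0,0,0],[0,0,0],[0,0,0],[0,0,0]], claw=[20,20,20,20])

```text
time_s: 48.8
position: [0.3775, -0.3351, 0.0142]
tool_rot: [[-0.113, 0.994, 0.001], [0.994, 0.113, -0.0], [-0.0, 0.001, -1.0]]
ft_force: [0.1, -0.2, -0.0]
grip_width: 0.0199
gripper_force: 0.0
```

>>> arm_command(turn=[[0,0,0],[0,0,0],[0,0,0],[0,0,0]], xyz=[[0,0,0],[0,0,0],[0,0,0],[0,0,0]], claw=[10,10,10,10])

```text
time_s: 49.2
position: [0.3775, -0.3351, 0.0141]
tool_rot: [[-0.113, 0.994, 0.001], [0.994, 0.113, 0.0], [0.0, 0.001, -1.0]]
ft_force: [-0.6, -0.2, -0.3]
grip_width: 0.0099
gripper_force: 0.0
```

```bash
python3 - <<'E'
from h import *
st()
E
```

```text
49.2 [ 0.3775 -0.3351  0.0141] q [-55.1  31.1  96.9   0.   52.  -61.6] F [-0.6 -0.2 -0.3] w 0.0099 0.0
```

>>> arm_command(turn=[[0,0,0],[0,0,0],[0,0,0],[0,0,0],[0,0,0],[0,0,0],[0,0,0]], xyz=[[0,0,0],[0,0,0],[0,0,0],[0,0,0.04],[0,0,0.04],[0,0,0.02],[0,0,0]], claw=[30,30,30,30,30,30,30])

```text
time_s: 49.9
position: [0.3774, -0.335, 0.0089]
tool_rot: [[-0.113, 0.994, 0.0], [0.994, 0.113, 0.0], [0.0, 0.0, -1.0]]
ft_force: [-0.6, -0.0, 0.2]
grip_width: 0.0302
gripper_force: 0.0
```

>>> arm_command(turn=[[0,0,0],[0,0,0],[0,0,0],[0,0,0],[0,0,0]], xyz=[[0,0,0],[0,0,0],[0,0,0],[0,0,0],[0,0,0]], claw=[10,10,10,10,10])

```text
time_s: 50.4
position: [0.3775, -0.3351, 0.0092]
tool_rot: [[-0.113, 0.994, 0.001], [0.994, 0.113, -0.0], [-0.0, 0.001, -1.0]]
ft_force: [-0.0, 1.4, 4.0]
grip_width: 0.0116
gripper_force: 49.0
```

```bash
python3 - <<'E'
from h import *
st(); im,d=imaging.get_image("scene"); Q=cloud("scene",d)
v,u=proj("scene",[now()[0]])[0].round().astype(int)[::-1]; print(u,v)
k=(abs(Q[...,0]-.377)<.06)&(abs(Q[...,1]+.335)<.12)&(Q[...,2]<.05); q=Q[k]; print(k.sum(),np.percentile(q,[2,50,98],axis=0).round(3).tolist())
dk=k&(im.max(2)<70)&(Q[...,2]>.02); print(dk.sum(),np.percentile(Q[dk],[2,50,98],axis=0).round(3).tolist())
E
```

```text
50.4 [ 0.3775 -0.3351  0.0092] q [-55.1  31.6  97.1   0.   51.3 -61.6] F [-0.   1.4  4. ] w 0.0116 49.0
360 211
1211 [[0.32, -0.448, -0.757], [0.384, -0.314, -0.747], [0.435, -0.219, 0.007]]Traceback (most recent call last):
  File "<stdin>", line 5, in <module>
    return _quantile_unchecked(
        a, q, axis, out, overwrite_input, method, keepdims, weights)
    return _ureduce(a,
                    func=_quantile_ureduce_func,
    ...<5 lines>...
                    overwrite_input=overwrite_input,
                    method=method)
    r = func(a, **kwargs)
    result = _quantile(arr,
                       quantiles=q,
    ...<2 lines>...
                       out=out,
                       weights=wgt)
    slices_having_nans = np.isnan(arr[-1, ...])
                                  ~~~^^^^^^^^^
IndexError: index -1 is out of bounds for axis 0 with size 0
```

The gripper now holds the rib at 49 N, but only shallowly. I'll try a few millimetres deeper, watching the force.

>>> arm_command(turn=[[0,0,0],[0,0,0],[0,0,0],[0,0,0],[0,0,0],[0,0,0]], xyz=[[0,0,0],[0,0,0],[0,0,0],[0,0,0.03],[0,0,0.02],[0,0,0]], claw=[30,30,30,30,30,30])

```text
time_s: 51.05
position: [0.3774, -0.3351, 0.0064]
tool_rot: [[-0.113, 0.994, 0.0], [0.994, 0.113, 0.0], [0.0, 0.0, -1.0]]
ft_force: [-1.2, 0.4, 0.0]
grip_width: 0.0302
gripper_force: 0.0
```

>>> arm_command(turn=[[0,0,0],[0,0,0],[0,0,0],[0,0,0],[0,0,0]], xyz=[[0,0,0],[0,0,0],[0,0,0],[0,0,0],[0,0,0]], claw=[8,8,8,8,8])

```text
time_s: 51.55
position: [0.3775, -0.3352, 0.0068]
tool_rot: [[-0.113, 0.994, 0.001], [0.994, 0.113, -0.0], [-0.0, 0.001, -1.0]]
ft_force: [0.6, 1.1, 4.0]
grip_width: 0.0117
gripper_force: 49.3
```

>>> arm_command(turn=[[0,0,0],[0,0,0],[0,0,0],[0,0,0],[0,0,0],[0,0,0],[0,0,0]], xyz=[[0,0,-0.1],[0,0,-0.3],[0,0,-0.6],[0,0,-0.8],[0,0,-0.8],[0,0,-0.6],[0,0,0]], claw=[8,8,8,8,8,8,8])

```text
time_s: 52.25
position: [0.3783, -0.3364, 0.1705]
tool_rot: [[-0.113, 0.994, 0.005], [0.994, 0.113, -0.006], [-0.007, 0.004, -1.0]]
ft_force: [0.2, -0.7, -1.6]
grip_width: 0.0115
gripper_force: 48.9
```

```bash
python3 - <<'E'
from h import *
st(); p,R=now(); plan([[.4484,.0476,.16]],R)
im,d=imaging.get_image("top"); hs=cv2.cvtColor(im,cv2.COLOR_BGR2HSV)
m=(hs[...,1]<50)&(hs[...,2]>150); n,l,q,c=cv2.connectedComponentsWithStats(m.astype(np.uint8)); P=cloud("top",d)
for i in range(1,n):
    w=P[l==i]
    if q[i,4]>60 and .3<np.nanmean(w[:,0])<.46 and -.5<np.nanmean(w[:,1])<-.2: print(q[i],np.nanmedian(w,0).round(3),cv2.minAreaRect((w[:,:2]*1000).astype(np.float32)))
E
```

```text
52.25 [ 0.3783 -0.3364  0.1705] q [-55.1  19.2  85.4   0.   74.9 -61.6] F [ 0.2 -0.7 -1.6] w 0.0115 48.9
turn units [0. 0. 0.]
 -> [0.4484 0.0476 0.16  ] shift units [7.47 2.26 0.17]
[ 366  255   86   81 2214] [ 0.372 -0.307  0.493] ((nan, nan), (0.0, 0.0), 0.0)
[352 271  22  19 250] [ 0.373 -0.262  0.17 ] ((369.1292419433594, -272.3706970214844), (93.10428619384766, 44.69190216064453), 64.65895080566406)
[396 299  62  52 585] [ 0.307 -0.323  0.506] ((239.7844696044922, -574.7020874023438), (616.7938842773438, 122.29755401611328), 74.22418975830078)
```

>>> arm_command(turn=[[0,0,0],[0,0,0],[0,0,0],[0,0,0],[0,0,0],[0,0,0],[0,0,0],[0,0,0],[0,0,0],[0,0,0],[0,0,0]], xyz=[[0.4,0.12,0],[0.75,0.22,0],[0.8,0.24,0],[0.8,0.24,0],[0.8,0.25,0],[0.8,0.25,0],[0.8,0.25,0],[0.8,0.25,0],[0.8,0.24,0],[0.72,0.2,0],[0,0,0]], claw=[8,8,8,8,8,8,8,8,8,8,8])

```text
time_s: 53.4
position: [0.4467, 0.0523, 0.1652]
tool_rot: [[-0.118, 0.993, -0.002], [0.993, 0.118, 0.001], [0.002, -0.002, -1.0]]
ft_force: [-0.5, -0.6, -0.9]
grip_width: 0.0121
gripper_force: 48.9
```

>>> arm_command(turn=[[0,0,0.8],[0,0,1],[0,0,1],[0,0,1],[0,0,1],[0,0,1],[0,0,1],[0,0,1],[0,0,1],[0,0,1]], xyz=[[0,0,0],[0,0,0],[0,0,0],[0,0,0],[0,0,0],[0,0,0],[0,0,0],[0,0,0],[0,0,0],[0,0,0]], claw=[8,8,8,8,8,8,8,8,8,8])

```text
time_s: 54.4
position: [0.4468, 0.0482, 0.1653]
tool_rot: [[0.679, 0.734, -0.002], [0.734, -0.679, 0.0], [-0.001, -0.002, -1.0]]
ft_force: [-0.3, -0.6, -1.5]
grip_width: 0.0122
gripper_force: 48.9
```

>>> arm_command(turn=[[0,0,1],[0,0,1],[0,0,1],[0,0,1],[0,0,1],[0,0,1],[0,0,1],[0,0,0.9],[0,0,0.5],[0,0,0],[0,0,0]], xyz=[[0,0,0],[0,0,0],[0,0,0],[0,0,0],[0,0,0],[0,0,0],[0,0,0],[0,0,0],[0,0,0],[0,0,0],[0,0,0]], claw=[8,8,8,8,8,8,8,8,8,8,8])

```text
time_s: 55.5
position: [0.4471, 0.0484, 0.1659]
tool_rot: [[0.995, 0.096, -0.001], [0.096, -0.995, 0.0], [-0.001, -0.0, -1.0]]
ft_force: [-1.1, 0.5, -0.8]
grip_width: 0.0116
gripper_force: 48.9
```

```bash
python3 - <<'E'
from h import *
st(); plan([[.4484,.0476,.05],[.4484,.0476,.008]],down(5.75))
im,d=imaging.get_image("scene"); P=cloud("scene",d); z=now()[0][2]
k=(abs(P[...,2]-z)<.012)&(abs(P[...,0]-.447)<.13)&(abs(P[...,1]-.047)<.06)&(im.min(2)>120); q=P[k]; r=cv2.minAreaRect((q[:,:2]*1000).astype(np.float32)); print(k.sum(),r)
A=np.c_[q[:,:2],np.ones(len(q))]; print("plane",np.linalg.lstsq(A,q[:,2],rcond=None)[0])
E
```

```text
55.5 [0.4471 0.0484 0.1659] q [-9.  14.3 93.7 -0.  72.1 75.5] F [-1.1  0.5 -0.8] w 0.0116 48.9
turn units [-0.    0.01 -0.04]
 -> [0.4484 0.0476 0.05  ] shift units [0.02 0.02 2.32]
 -> [0.4484 0.0476 0.008 ] shift units [0.   0.   0.84]
390 ((445.6202697753906, 48.0433349609375), (200.24603271484375, 51.8399658203125), 5.106666088104248)
plane [ 1.66634116e-04 -1.17459517e-02  1.67985366e-01]
```

>>> arm_command(turn=[[0,0,-0.04],[0,0,0],[0,0,0],[0,0,0],[0,0,0],[0,0,0],[0,0,0],[0,0,0]], xyz=[[0.02,0.02,0.5],[0,0,0.7],[0,0,0.7],[0,0,0.5],[0,0,0.4],[0,0,0.2],[0,0,0.12],[0,0,0]], claw=[8,8,8,8,8,8,8,8])

```text
time_s: 56.35
position: [0.4487, 0.0478, 0.0105]
tool_rot: [[0.995, 0.099, 0.0], [0.099, -0.995, 0.0], [0.0, -0.0, -1.0]]
ft_force: [0.4, 0.1, -1.2]
grip_width: 0.0122
gripper_force: 48.9
```

```bash
python3 - <<'E'
from h import *
st(); plan([[.4484,.0476,.0043],[.4478,.0536,.0043]],down(5.75))
E
```

```text
56.35 [0.4487 0.0478 0.0105] q [ -9.   27.9 105.5   0.   46.7  75.3] F [ 0.4  0.1 -1.2] w 0.0122 48.9
turn units [-0.   -0.   -0.01]
 -> [0.4484 0.0476 0.0043] shift units [-0.01  0.    0.12]
 -> [0.4478 0.0536 0.0043] shift units [ 0.   -0.12  0.  ]
```

>>> arm_command(turn=[[0,0,0],[0,0,0],[0,0,0],[0,0,0]], xyz=[[0,0,0.05],[0,0,0.04],[0,0,0.02],[0,0,0]], claw=[8,8,8,8])

```text
time_s: 56.75
position: [0.4488, 0.0478, 0.0053]
tool_rot: [[0.995, 0.099, 0.001], [0.099, -0.995, -0.0], [0.001, 0.0, -1.0]]
ft_force: [1.5, -0.2, -0.9]
grip_width: 0.012
gripper_force: 48.9
```

>>> arm_command(turn=[[0,0,0],[0,0,0],[0,0,0],[0,0,0]], xyz=[[0,-0.03,0],[0,-0.03,0],[0,-0.02,0],[0,0,0]], claw=[8,8,8,8])

```text
time_s: 57.15
position: [0.4485, 0.0512, 0.0054]
tool_rot: [[0.995, 0.1, 0.001], [0.1, -0.995, -0.002], [0.001, 0.002, -1.0]]
ft_force: [-0.4, -6.1, 1.7]
grip_width: 0.0117
gripper_force: 49.3
```

>>> arm_command(turn=[[0,0,0],[0,0,0],[0,0,0]], xyz=[[0,-0.02,0],[0,-0.02,0],[0,0,0]], claw=[8,8,8])

```text
time_s: 57.45
position: [0.4485, 0.0517, 0.0057]
tool_rot: [[0.995, 0.101, 0.001], [0.101, -0.995, -0.004], [0.001, 0.004, -1.0]]
ft_force: [-2.0, -17.8, 5.4]
grip_width: 0.012
gripper_force: 50.0
```

Contact with the notebook's edge at 18 N. I'll ease off, lower onto the desk and release.

>>> arm_command(turn=[[0,0,0],[0,0,0],[0,0,0],[0,0,0],[0,0,0]], xyz=[[0,0.02,0.01],[0,0.005,0.01],[0,0,0.01],[0,0,0],[0,0,0]], claw=[8,8,8,8,8])

```text
time_s: 57.95
position: [0.4488, 0.0512, 0.0044]
tool_rot: [[0.995, 0.1, 0.002], [0.1, -0.995, -0.003], [0.002, 0.003, -1.0]]
ft_force: [-2.5, -11.5, 7.5]
grip_width: 0.012
gripper_force: 50.1
```

```bash
python3 - <<'E'
from h import *
st()
E
```

```text
57.95 [0.4488 0.0512 0.0044] q [ -8.5  28.6 105.8  -0.2  45.5  75.9] F [ -2.5 -11.5   7.5] w 0.012 50.1
```

>>> arm_command(turn=[[0,0,0],[0,0,0],[0,0,0],[0,0,0],[0,0,0],[0,0,0],[0,0,0],[0,0,0],[0,0,0],[0,0,0]], xyz=[[0,0,0],[0,0,0],[0,0,0],[0,0,0],[0,0,-0.2],[0,0,-0.5],[0,0,-0.8],[0,0,-0.9],[0,0,-0.9],[0,0,-0.9]], claw=[30,30,30,30,30,30,30,30,30,30])

```text
time_s: 58.95
position: [0.4474, 0.0528, 0.2164]
tool_rot: [[0.995, 0.099, 0.001], [0.099, -0.995, -0.0], [0.001, 0.0, -1.0]]
ft_force: [0.7, -0.6, -0.8]
grip_width: 0.0301
gripper_force: 0.0
```

>>> arm_command(turn=[[0,0,0],[0,0,0],[0,0,0],[0,0,0],[0,0,0],[0,0,0],[0,0,0],[0,0,0],[0,0,0],[0,0,0]], xyz=[[0,0.5,-0.2],[0,0.9,0],[0,0.9,0],[0,0.9,0],[0,0.9,0],[0,0.9,0],[0,0.9,0],[0,0.6,0],[0,0,0],[0,0,0]], claw=[30,30,30,30,30,30,30,30,30,30])

```text
time_s: 59.95
position: [0.48, -0.2706, 0.2239]
tool_rot: [[0.995, 0.098, 0.0], [0.098, -0.995, 0.001], [0.0, -0.001, -1.0]]
ft_force: [0.3, 0.2, -0.1]
grip_width: 0.0298
gripper_force: 0.0
```

```bash
python3 - <<'E'
from h import *
st()
im,d=imaging.get_image("top"); P=cloud("top",d); hs=cv2.cvtColor(im,cv2.COLOR_BGR2HSV)
pur=(hs[...,0]>135)&(hs[...,0]<165)&(hs[...,1]>80)
wh=((hs[...,1]<60)&(hs[...,2]>150)).astype(np.uint8)
n,l,q,c=cv2.connectedComponentsWithStats(wh)
for i in range(1,n):
    if q[i,4]>60:
        w=onplane("top",np.argwhere(l==i)[:,::-1].astype(float),.005)
        if .3<w[:,0].mean()<.6 and -.35<w[:,1].mean()<.12: print(q[i],cv2.minAreaRect((w[:,:2]*1000).astype(np.float32)))
# gap: purple right edge vs white left edge per row
for v in range(222,282,8):
    u=np.where(pur[v,150:300])[0]+150; 
    if len(u): e=u.max(); print(v,e,im[v,e-1:e+6].mean(1).round().tolist(),onplane("top",[(e+.5,v)],.011)[0,:2].round(4))
# boards, tub
m=(P[...,2]>.19)&(P[...,2]<.225)&(P[...,0]>.5)&(P[...,0]<.68)&(P[...,1]<-.15)&(P[...,1]>-.45); print("boards hi pts",m.sum(),P[m][:,1].min(),P[m][:,1].max(),np.median(P[m][:,2]))
pb=imaging.get_image("scene")[0]; cv2.imwrite("pics/end.png",pb)
E
```

```text
59.95 [ 0.48   -0.2706  0.2239] q [-41.7  21.4  72.7   0.   85.9  42.6] F [ 0.3  0.2 -0.1] w 0.0298 0.0
[231 211  21  71 892] ((448.1949462890625, 51.34809112548828), (199.69252014160156, 47.26606369018555), 5.93523645401001)
[301 293  15  20 152] ((301.471435546875, -129.00604248046875), (31.212913513183594, 66.94676971435547), 53.834068298339844)
222 230 [108.0, 101.0, 106.0, 163.0, 187.0, 187.0, 193.0] [0.5155 0.0847]
230 231 [101.0, 100.0, 138.0, 182.0, 199.0, 200.0, 203.0] [0.4929 0.0811]
238 231 [108.0, 100.0, 101.0, 173.0, 204.0, 202.0, 202.0] [0.4703 0.0805]
246 232 [103.0, 100.0, 138.0, 186.0, 200.0, 202.0, 204.0] [0.4477 0.077 ]
254 233 [100.0, 102.0, 169.0, 190.0, 178.0, 193.0, 205.0] [0.4252 0.0735]
262 230 [79.0, 78.0, 81.0, 75.0, 71.0, 91.0, 131.0] [0.4024 0.0814]
270 233 [76.0, 74.0, 74.0, 113.0, 148.0, 151.0, 152.0] [0.3801 0.0723]
278 232 [77.0, 77.0, 78.0, 76.0, 73.0, 119.0, 154.0] [0.3575 0.0745]
boards hi pts 325 -0.39410342831874956 -0.2382788012568874 0.20413187630054672
```

```bash
python3 -c "
from rig import env
print(env.close_job())"
```

```text
the job is handed in; nothing more can be done
None
```

The job is handed in, at about 60 s of the 208 s: both boards hang on pegs, the glue sticks are in the tray with the tub back in its rest, and the ruler lies against the notebook's right edge. I checked these by force readings and camera; two sticks were visible in the tray, and the tub weighed empty.

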